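# Spin, brake and lock the indexing wheel

### The job

Check the newly fitted bearing and lock the wheel: give the wheel a brisk spin by its knob and let go so that it runs free for a second or two at a good quarter turn per second, then, while it is still turning, slow it by touch so that it stops with the notch in its rim facing the slot of the fixed post, and take your hand off it for a moment. Then take the heavy-headed steel bar from its rest at its balance point, carry it level and lower it into notch and slot together, its head just outside the post; let go only when it lies on the bottom of both. Leave the other things on the bench alone.

Things in the scene. Friction and masses are not known exactly. Their poses are not given: they have to be found in the camera images.
- stand: Fixed indexing stand on the bench: dark octagonal wooden base (210 across, 20 high) with a 60 wide, 16 high arm (ending 215 from the origin) and a slotted steel post. Origin: bench level under the wheel's axis, z up; its x axis points from the axis along the arm to the slotted post.
- wheel: Wheel on the stand: wooden disc 219 diameter, top 50 above the bench, with an upstanding plain steel rim wall: inside radius 100, outside radius 110, top 78 above the bench, clear space on both sides of it. Origin on the axis, 34 above the bench. Its x axis points to the one notch in the rim (20 wide, open at the top, floor 60 above the bench); yaw grows anticlockwise from above.
- hub (a point): Top of the wheel's hub, on the axis, 57 above the bench. The wheel turns freely either way, without stops, on a ball bearing: 2.6 kg, moment of inertia about 0.025 kg m2. Bearing friction alone slows it by only about 0.1 rad/s each second, so it coasts for several turns; once stopped it stays put unless pushed.
- notch (a point): Middle of the floor of the notch in the wheel's rim, 105 from the axis, 60 above the bench; turns with the wheel.
- knob (a point): Top of the wooden spinning knob on the wheel, 55 from the axis, straight across the axis from the notch; knob 22 diameter (16 at the foot), top 86 above the bench, 36 above the disc; turns with the wheel.
- mark (a point): Fixed point on the line from the axis to the slotted post, 105 from the axis, 60 above the bench: the notch is there when it faces the slot.
- slot (a point): Middle of the slot's floor in the fixed steel post: slot 15 wide, open at the top, floor 60 above the bench, 190 from the axis; post 12 thick along the slot and 36 wide, so with the bar's tail end 55 from the axis the head clears the post by 9; prong tops 79.5 above the bench. Open space between rim and post.
- bar: Loose steel locking bar, 0.2 kg or a little more or less: square rod 10 x 10, 150 long, with a heavy round head 24 diameter, 24 long on one end. Origin: at the balance point (centre of mass) on the rod's underside (rod's middle line 5 above); x axis along the rod to the head: the head spans 38 to 62 on +x, the tail end is 112 on -x. Its z axis is up.
- bar_tail (a point): Underside of the bar's tail end, 112 from the balance point.
- bar_head (a point): Middle of the outer face of the bar's head, 62 from the balance point, on the rod's middle line.
- rest: Fixed wooden rest that holds the bar at the start, with its rod's underside 45 above the bench. Base 170 x 70 x 12; two posts (12 thick, 34 wide, with 14 wide notches, tops 53 above the bench) stand 87 towards the tail and 28 towards the head from the balance point. Origin at bench level under the bar's balance point, x towards the head.
- blank_low: Bystander, to be left alone: octagonal wooden blank, 110 across, 32 high, at the bottom of a stack of two. Origin at the middle of its underside.
- blank_high: Bystander, to be left alone: octagonal wooden blank, 100 across, 30 high, lying on blank_low. Origin at the middle of its underside.
- carton: Bystander, to be left alone: small plain blue carton, 60 x 60 x 30. Origin at the middle of its underside.
- bearing: Bystander, to be left alone: loose steel ball bearing lying flat, 52 outside diameter, 15 high. Origin at the middle of its underside.
- cup: Bystander, to be left alone: turned wooden cup, 70 diameter, 60 high. Origin at the middle of its underside.
- gouge: Bystander, to be left alone: hand tool with a wooden handle, lying on the bench.
- mallet: Bystander, to be left alone: turned wooden mallet standing on its head, 84 diameter, 185 high. Origin at the middle of its underside.
Mind the look-alikes: they are no part of the job. Of the things like the bar, leave any that is orange or purple; of the rest the larger one is meant.

How it is judged (in metres and radians):
On the way, in this order (a step that is already met when the one before it is completed fails the run):
1. the wheel runs free, untouched, faster than 1.2 rad/s for 0.8 s (angular speed of wheel above 1.2 rad/s and contact force between each of the fingers, the arm and wheel below 0.05 N), for 0.8 s.
2. the fingers touch the wheel while it still turns faster than 0.25 rad/s (angular speed of wheel above 0.25 rad/s and contact force between the fingers and wheel above 0.2 N).
3. the wheel stands still, untouched, with its notch within 5 mm of facing the slot (angular speed of wheel below 0.03 rad/s and horizontal distance between notch and mark below 0.005 m and contact force between each of the fingers, the arm and wheel below 0.05 N), for 0.4 s.
4. the bar is lifted from its rest by the fingers (height (world z) of bar above 0.085 m and contact force between the fingers and bar above 0.5 N), for 0.2 s.
5. the bar lies in notch and slot while the fingers still hold it (x of bar_tail in the frame of stand between 0.044 and 0.08 m and y of bar_tail in the frame of stand between -0.006 and 0.006 m and z of bar_tail in the frame of stand between 0.055 and 0.065 m and y of bar_head in the frame of stand between -0.009 and 0.009 m and z of bar_head in the frame of stand between 0.06 and 0.07 m and x of bar_head in the frame of stand above 0.2 m and contact force between the fingers and bar above 0.5 N), for 0.1 s.
At the end, for the whole second after the job is handed in: The bar lies at rest and released in the notch of the wheel and the slot of the post: its underside within 5 mm of both floors, its head outside the post, its tail end 44 to 80 mm from the axis and within 6 mm of the slot's line; the wheel stands still with its notch within 8 mm of facing the slot (x of bar_tail in the frame of stand between 0.044 and 0.08 m and y of bar_tail in the frame of stand between -0.006 and 0.006 m and z of bar_tail in the frame of stand between 0.055 and 0.065 m and y of bar_head in the frame of stand between -0.009 and 0.009 m and z of bar_head in the frame of stand between 0.06 and 0.07 m and x of bar_head in the frame of stand above 0.2 m and horizontal distance between notch and mark below 0.008 m and angular speed of wheel below 0.03 rad/s and linear speed of bar below 0.01 m/s and contact force between each of the fingers, the arm and bar below 0.05 N and contact force between each of the fingers, the arm and wheel below 0.05 N); the robot touches nothing.
It fails at once if the bar tilts more than 0.25 rad from level (angle between bar's own x axis and vertical below 1.32 rad or angle between bar's own x axis and vertical above 1.82 rad).
It fails at once if a bystander is moved more than 20 mm (distance of any of blank_low, blank_high, carton, bearing, cup, gouge, mallet from where it was at the start of the episode above 0.02 m).
It also fails if it takes over 72 s, if anything falls off the work surface, if the arm or the gripper's body presses on something with over 40 N, if the wrist force passes 120 N, or if a joint passes its speed limit or range.

### The arm

A 7-joint arm with a two-finger parallel gripper is mounted at the origin on the work surface. World frame = base frame: x ahead of the robot, y to its left, z up, the work surface at z = 0. Lengths are in m, angles in degrees, forces in N, time in s.
With the tool pointing down it reaches from about 0.425 to 0.875 m from the base axis. Payload 4.7 kg.
Tool frame: the origin (TCP) lies midway between the tips of the shut fingers; the grasp point (between the pads) lies 19 mm behind it; z points along the fingers, y is the line along which they close (so a half turn about z gives the same grasp; the last joint's range is limited). The gripper opens to 87 mm and grips with 3 to 60 N. Pads are 19 mm wide; open, the fingers measure 117 mm over their backs; the gripper's body (75 mm by 190 mm) begins 51 mm behind the grasp point.
Start: joints at [66.182, 18.392, -4.016, 83.108, 1.295, 78.541, -3.26], TCP at [0.271, -0.591, 0.223] pointing down, gripper open.
Joint ranges: [-163.93, 163.93], [-17.29, 119.83], [-79.2, 71.16], [3.27, 140.29], [-89.18, 269.18], [5.43, 117.66], [-154.24, 154.24]. Speed limits (degrees/s): [147.25, 147.25, 180, 180, 180, 180, 180].

### API

Orientations are given as [roll, pitch, yaw] about the fixed x, y, z axes, in that order (R = Rz(yaw) Ry(pitch) Rx(roll)).
In Python, from cell import env gives the robot as it stands. The module is installed in compiled form; this text tells all that it offers.
- The arm moves only by the tool step_arm, never from a script. Its argument "rows" is a list of rows, each an object with "angular": the turn, a rotation vector about the tool's x, y, z in units of pi rad (1.0 is pi rad), a list of three; "slide": the shift along the tool's x, y, z in units of 500 mm (1.0 is 500 mm), a list of three; "jaw": the opening, from 0 (shut) to 1 (fully open). A call has 1 to 10 rows; each row shifts and turns the commanded pose from where the row before left it, along the tool's axes as they then stand; what a row does not reach is not made up. A row lasts 1/8 s, in which the tool goes at most 62.5 mm and 10.7 degrees, less where a joint would pass 70% of its speed; a pose out of reach is approached as far as the arm can. A call with a number of a shift or a turn outside -1 to 1 is refused whole. A call with a gripper value outside its range is refused whole. The fingers move at their own pace and stop on an object; "newtons" is the grip in N (left out, the last holds). Time passes only in rows, so rows that do not move let the fingers close. It gives the time, the measured TCP pose, the force, the opening and the grip force at its end, in the units of the state.
- env.get_obs(): the state, without advancing time (a new reading comes with each control period).
- env.read_camera(name): name is "scene" or "side" or "wrist"; returns the picture (480x640x3 uint8, red, green, blue); there is no depth.
- env.camera_info(name): a dict with "fx", "fy", "cx", "cy" (pixels), "R" (3x3) and "t" (3): a world point X has camera coordinates R X + t. Camera axes: x right, y down, z forward; pixel columns grow to the right and rows downward; lengths in m; the calibration is good to about 2 mm. A picture is of the moment at which its call begins: read the wrist's pose just before it. camera_info takes no time and is no camera call; for the wrist camera it gives the pose at the moment of the call.
- env.sign_off(): hands the job in; it is judged then, once.
The state is a dict: "time_s": time; "qpos": joint angles; "joint_velocities": joint speeds; "effort": joint torques, N m; "tool_pos": TCP position; "tool_rot": TCP orientation; "force": force on the tool from outside, world axes, zero at the start; "wrist_torque": the same for the moment, N m; "grip_width": finger opening in m; "grasp_force": force on a finger pad.
Only numpy, scipy, OpenCV 4.12 (cv2) and the standard library are available. Lean on these libraries where they do the work, as an engineer would, in place of code of your own. Each camera call takes 0.05 s, during which the arm holds its last target. There are 200 camera calls.

## Working session

There is one attempt and no reset: what is moved stays moved. The work goes in short steps, Python scripts to look and compute and a tool call to move; the robot and the scene stay as the last step left them, time stands still between calls to the robot, and variables do not carry over. Pictures are saved under pics/ and viewed, at most 10 in all, crops included, and the job is handed in when it is done.

Besides the shell and the picture viewer there is one more tool, called after "Call:" as name(argument=value, ...), one argument or row to a line, values as JSON. step_arm: Moves the arm, as the interface text tells. Shifts and turns lie within -1 to 1; 1 stands for 500 mm of shift or pi rad of turn. Its arguments: {"type":"object","properties":{"rows":{"type":"array"},"newtons":{"type":"number"}},"required":["rows"]}

```bash
mkdir -p pics; python3 - <<'E'
from cell import env
import cv2,numpy as np
o=env.get_obs();print({k:np.round(v,3).tolist() for k,v in o.items()})
for n in("scene","side"):
    cv2.imwrite(f"pics/{n}0.png",env.read_camera(n)[:,:,::-1]);c=env.camera_info(n);print(n,{k:np.round(v,4).tolist() for k,v in c.items()})
print({k:np.round(v,4).tolist() for k,v in env.camera_info("wrist").items()})
E
```

```text
{'time_s': 0.0, 'qpos': [66.183, 18.438, -4.015, 83.175, 1.295, 78.538, -3.262], 'joint_velocities': [-0.079, 0.032, -0.012, 0.002, 0.011, 0.038, 0.012], 'effort': [0.0, -49.13, -0.404, -31.253, -0.064, 0.044, 0.0], 'tool_pos': [0.271, -0.59, 0.221], 'tool_rot': [-179.894, 0.006, 24.625], 'force': [0.448, 0.424, 0.067], 'wrist_torque': [-0.021, 0.018, -0.058], 'grasp_force': 0.0, 'grip_width': 0.087}
scene {'fx': 479.8745, 'fy': 479.8745, 'cx': 315.1839, 'cy': 243.0954, 'R': [[-0.7628, 0.6466, -0.0102], [0.4792, 0.5546, -0.6803], [-0.4342, -0.5238, -0.7329]], 't': [0.4151, -0.2026, 1.6053]}
side {'fx': 486.9777, 'fy': 486.9777, 'cx': 316.1557, 'cy': 241.9895, 'R': [[-0.9883, -0.151, 0.0202], [-0.1042, 0.573, -0.8129], [0.1111, -0.8056, -0.582]], 't': [0.5047, 0.122, 1.0283]}
{'fx': 340.7252, 'fy': 340.7252, 'cx': 321.9146, 'cy': 232.9914, 'R': [[0.4167, -0.909, -0.0011], [-0.8783, -0.403, 0.2571], [-0.2342, -0.1062, -0.9664]], 't': [-0.6487, -0.0321, 0.3898]}
```

View pics/scene0.png

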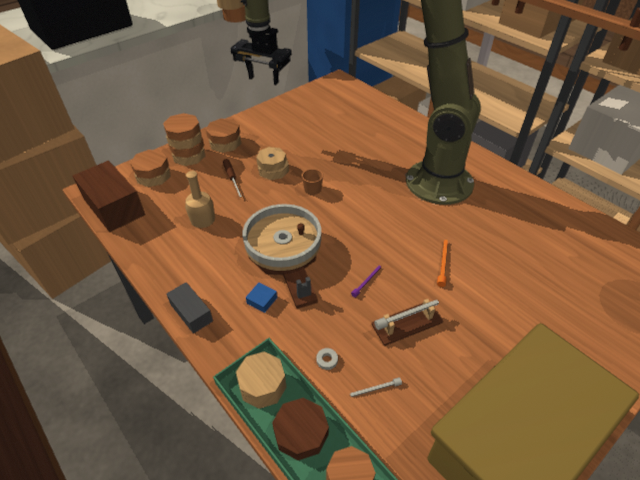

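View pics/side0.png

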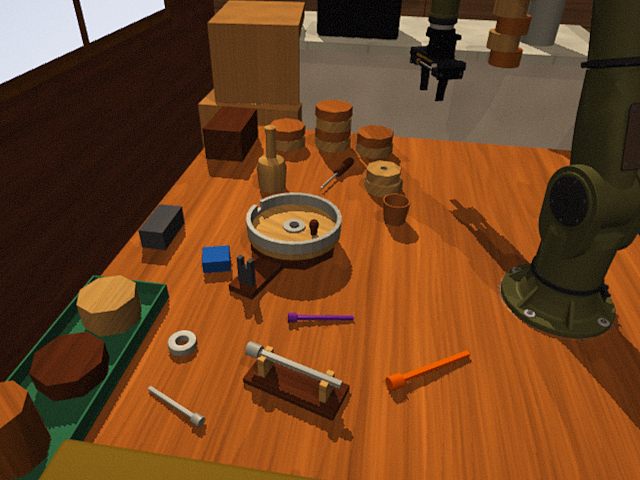

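The scene view shows the wheel at (283,237), its knob at (301,229) and the post at (304,290). Bar candidates in the scene view:
- Orange (443,262): excluded by colour.
- Purple (367,281): excluded by colour.
- Small steel one lying on the bench (377,387).
- Larger steel one on the rest (407,315), head at (380,322): this one fits. I'll confirm it in an enlarged crop.

```bash
cat > h.py <<'E'
from cell import env
import cv2,numpy as np
def ray(n,uv,c=None):
    c=c or env.camera_info(n);R=np.array(c["R"]);t=np.array(c["t"])
    d=R.T@np.array([(uv[0]-c["cx"])/c["fx"],(uv[1]-c["cy"])/c["fy"],1]);return -R.T@t,d/np.linalg.norm(d)
def onz(n,uv,z,c=None):
    o,d=ray(n,uv,c);return o+d*(z-o[2])/d[2]
def proj(n,X,c=None):
    c=c or env.camera_info(n);p=np.array(c["R"])@np.array(X)+np.array(c["t"])
    return np.array([c["cx"]+c["fx"]*p[0]/p[2],c["cy"]+c["fy"]*p[1]/p[2]])
def tri(a,b):
    (o1,d1),(o2,d2)=ray("scene",a),ray("side",b)
    s=np.linalg.lstsq(np.c_[d1,-d2],o2-o1,rcond=None)[0];p,q=o1+s[0]*d1,o2+s[1]*d2
    return (p+q)/2,np.linalg.norm(p-q)
E
python3 - <<'E'
from h import *
print("hub",tri((283,237),(294,226)),onz("scene",(283,237),.057))
a=cv2.imread("pics/scene0.png");b=cv2.imread("pics/side0.png")
r=lambda i,x,y,w,h,W,H:cv2.resize(i[y:y+h,x:x+w],(W,H),interpolation=cv2.INTER_CUBIC)
# scene crops left, side crops right
top=np.hstack([r(a,235,200,100,110,400,440)[:300*2][:300],r(b,220,190,133,100,400,300)])
bot=np.hstack([r(a,345,270,120,90,400,300),r(b,235,335,120,90,400,300)])
cv2.imwrite("pics/c1.png",np.vstack([top,bot]))
E
```

```text
hub (array([ 0.57904179, -0.09995479,  0.05265493]), np.float64(0.002026521647618841)) [ 0.58053754 -0.09762843  0.057     ]
```

View pics/c1.png

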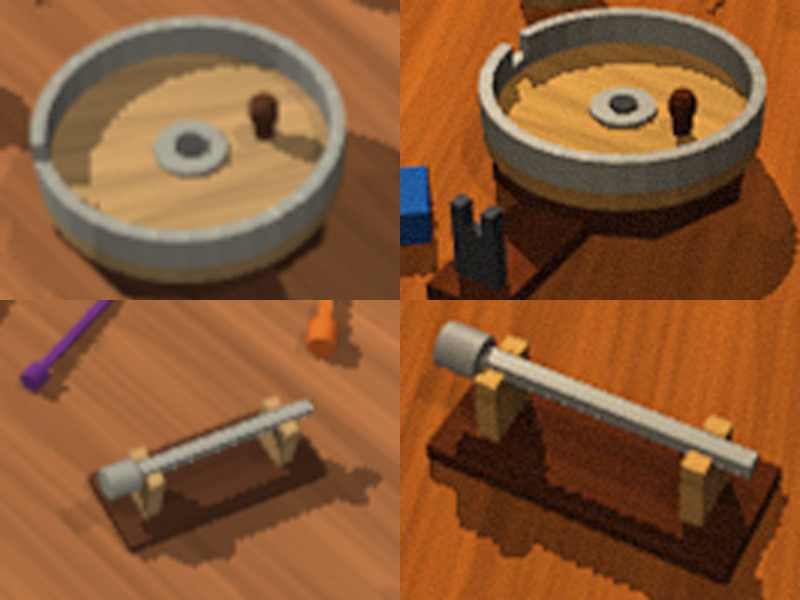

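The crop confirms the larger steel bar, on the rest: head near scene (381,324), tail (437,302). The notch shows at side (259,209), the post prong tops near side (245,259), and the knob is straight across from the notch.

```bash
python3 - <<'E'
from h import *
np.set_printoptions(precision=4,suppress=True)
hub=tri((282.5,236.7),(294.2,225.5));print("hub",hub)
print("hub onz",onz("scene",(282.5,236.7),.057),onz("side",(294.2,225.5),.057))
print("knob",onz("scene",(301,227),.084),onz("side",(313.8,221),.084))
print("post",onz("side",(245.2,258.8),.0795))
print("notch",onz("side",(259,209),.07))
print("head",tri((381,324),(251.5,348.5)),"tail",tri((437.4,302),(340.6,384)))
print("mallet",onz("scene",(200,220),0.01))
print("tail",onz("scene",(437.4,302),.05),onz("side",(460.6-120,474-90),.05))
c=env.camera_info("wrist");C=-np.array(c["R"]).T@np.array(c["t"]);print("cam",C,"tool",env.get_obs()["tool_pos"])
from scipy.spatial.transform import Rotation as Ro
o=env.get_obs();T=Ro.from_euler("xyz",o["tool_rot"],degrees=True).as_matrix()
print("cam in tool",T.T@(C-np.array(o["tool_pos"])),"axes",T.T@np.array(c["R"]).T)
E
```

```text
hub (array([ 0.5791, -0.1022,  0.0524]), np.float64(0.0016696692754303395))
hub onz [ 0.5809 -0.0995  0.057 ] [ 0.578  -0.0941  0.057 ]
knob [ 0.5329 -0.0738  0.084 ] [ 0.5301 -0.0804  0.084 ]
post [0.6467 0.0771 0.0795]
notch [ 0.6704 -0.1297  0.07  ]
head (array([0.5788, 0.2882, 0.0567]), np.float64(0.00046887729667685136)) tail (array([0.4214, 0.3326, 0.0519]), np.float64(5.368295940569521e-05))
mallet [ 0.7049 -0.36    0.01  ]
tail [0.4201 0.3319 0.05  ] [0.4215 0.3312 0.05  ]
cam [ 0.3334 -0.5612  0.3842] tool [ 0.2706 -0.5905  0.2216]
cam in tool [ 0.0693 -0.0007 -0.1626] axes [[ 0.0001 -0.9664 -0.257 ]
 [ 1.     -0.0001  0.0006]
 [-0.0006 -0.257   0.9664]]
```

```bash
cat >> h.py <<'E'
from scipy.spatial.transform import Rotation as Ro
def plan(p,yaw,n,nrot=None):
    """n equal world shifts to p, turning to yaw over first nrot rows; prints rows in tool units"""
    o=env.get_obs();T=Ro.from_euler("xyz",o["tool_rot"],degrees=True);d=(np.array(p)-o["tool_pos"])/n
    nrot=nrot or n;G=Ro.from_euler("xyz",[180,0,yaw],degrees=True);w=(T.inv()*G).as_rotvec()/nrot
    for i in range(n):
        r=w if i<nrot else w*0
        print("slide",np.round(T.inv().apply(d)/.5,4).tolist(),"ang",np.round(r/np.pi,4).tolist());T=T*Ro.from_rotvec(r)
E
python3 -c "
from h import *
plan([.60,-.04,.25],69,12)"
```

```text
slide [0.0881, -0.0605, -0.0046] ang [-0.0, -0.0, -0.0205]
slide [0.0919, -0.0547, -0.0047] ang [-0.0, -0.0, -0.0205]
slide [0.0952, -0.0487, -0.0047] ang [-0.0, -0.0, -0.0205]
slide [0.0981, -0.0424, -0.0047] ang [-0.0, -0.0, -0.0205]
slide [0.1007, -0.036, -0.0047] ang [-0.0, -0.0, -0.0205]
slide [0.1028, -0.0295, -0.0047] ang [-0.0, -0.0, -0.0205]
slide [0.1045, -0.0228, -0.0047] ang [-0.0, -0.0, -0.0205]
slide [0.1057, -0.016, -0.0047] ang [-0.0, -0.0, -0.0205]
slide [0.1065, -0.0091, -0.0047] ang [-0.0, -0.0, -0.0205]
slide [0.1069, -0.0022, -0.0047] ang [-0.0, -0.0, -0.0205]
slide [0.1068, 0.0047, -0.0047] ang [-0.0, -0.0, -0.0205]
slide [0.1063, 0.0115, -0.0047] ang [-0.0, -0.0, -0.0205]
```

Call:
step_arm(
  rows=[
    {"slide":[0.088,-0.06,-0.005],"angular":[0,0,-0.0205],"jaw":0.5},
    {"slide":[0.092,-0.055,-0.005],"angular":[0,0,-0.0205],"jaw":0},
    {"slide":[0.095,-0.049,-0.005],"angular":[0,0,-0.0205],"jaw":0},
    {"slide":[0.098,-0.042,-0.005],"angular":[0,0,-0.0205],"jaw":0},
    {"slide":[0.1,-0.036,-0.005],"angular":[0,0,-0.0205],"jaw":0},
    {"slide":[0.103,-0.03,-0.005],"angular":[0,0,-0.0205],"jaw":0},
    {"slide":[0.105,-0.023,-0.005],"angular":[0,0,-0.0205],"jaw":0},
    {"slide":[0.106,-0.016,-0.005],"angular":[0,0,-0.0205],"jaw":0},
    {"slide":[0.107,-0.009,-0.005],"angular":[0,0,-0.0205],"jaw":0},
    {"slide":[0.107,-0.002,-0.005],"angular":[0,0,-0.0205],"jaw":0},
  ],
)

```text
time_s: 1.35
tool_pos: [0.5461, -0.1305, 0.2473]
tool_rot: [-180.0, 0.0, 61.6]
force: [0.6, -1.2, -0.5]
grip_width: 0.0017
grasp_force: 0.0
```

Call:
step_arm(
  rows=[
    {"slide":[0.107,0.005,-0.005],"angular":[0,0,-0.0205],"jaw":0},
    {"slide":[0.106,0.011,-0.005],"angular":[0,0,-0.0205],"jaw":0},
    {"slide":[0,0,0],"angular":[0,0,0],"jaw":0},
  ],
)

```text
time_s: 1.72
tool_pos: [0.6015, -0.034, 0.2521]
tool_rot: [-179.9, -0.2, 69.4]
force: [-1.2, 0.1, 0.6]
grip_width: 0.0005
grasp_force: 0.0
```

```bash
python3 - <<'E'
from h import *
import json
c=env.camera_info("wrist");cv2.imwrite("pics/w1.png",env.read_camera("wrist")[:,:,::-1])
json.dump({k:np.array(v).tolist() for k,v in c.items()},open("w1.json","w"));o=env.get_obs();print(o["time_s"],o["tool_pos"],o["tool_rot"],o["grip_width"])
E
```

```text
1.775 [ 0.6007844  -0.03763062  0.25194563] [-1.79925163e+02 -4.11176724e-02  6.91687673e+01] 0.0005843967432700297
```

View pics/w1.png

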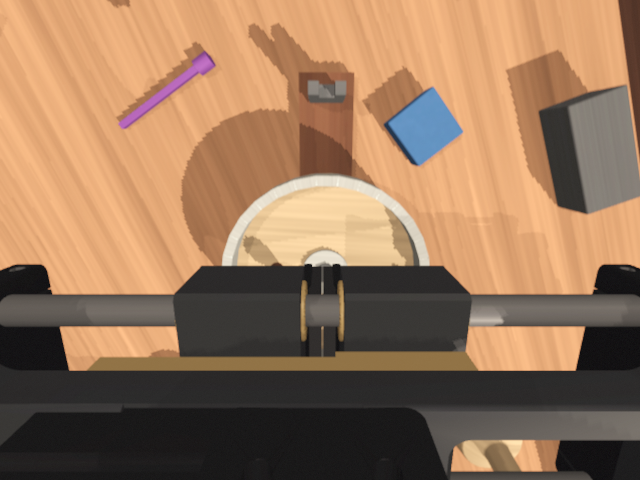

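The wrist view shows the rim arc from (222,262) over (327,175) to (428,262), and the post at (327,91). The base arm edges are at columns 300 and 354. I'll fit the rim circle and enlarge the post.

```bash
python3 - <<'E'
from h import *
import json
from scipy.optimize import least_squares
np.set_printoptions(precision=4,suppress=True)
c=json.load(open("w1.json"));im=cv2.imread("pics/w1.png")
hsv=cv2.cvtColor(im,cv2.COLOR_BGR2HSV);m=((hsv[:,:,1]<45)&(hsv[:,:,2]>120)).astype(np.uint8);m[265:]=0;m[:165]=0;m[:,:200]=0;m[:,440:]=0
n,l,s,_=cv2.connectedComponentsWithStats(m);k=1+np.argmax(s[1:,4]);m=l==k;print(s[k])
P=[]
for v in range(178,262,2):
    u=np.where(m[v])[0]
    if len(u): P+= [onz("wrist",(u[0]-.5,v),.078,c)[:2],onz("wrist",(u[-1]+.5,v),.078,c)[:2]]
P=np.array(P)
f=least_squares(lambda x:np.hypot(*(P-x[:2]).T)-.11,[.58,-.1],loss="soft_l1",f_scale=.001);print("hub r fixed",f.x,np.abs(f.fun).mean())
f=least_squares(lambda x:np.hypot(*(P-x[:2]).T)-x[2],[.58,-.1,.11],loss="soft_l1",f_scale=.001);print("free",f.x,np.abs(f.fun).mean())
for uv in[(308,80),(346,80),(327,85)]:print(uv,onz("wrist",uv,.0795,c))
for uv in[(300,75),(354,75),(300,160),(353,160)]:print(uv,onz("wrist",uv,.016,c))
cv2.imwrite("pics/c2.png",cv2.resize(im[60:190,280:380],(600,780)[:2] if 0 else (460,598),interpolation=cv2.INTER_NEAREST))
E
```

```text
[ 222  174  207   91 3074]
hub r fixed [ 0.5787 -0.101 ] 0.00033130219774418784
free [ 0.579  -0.1003  0.1095] 0.00031142956404324034
(308, 80) [0.6327 0.0882 0.0795]
(346, 80) [0.6651 0.076  0.0795]
(327, 85) [0.6474 0.0781 0.0795]
(300, 75) [0.6278 0.1066 0.016 ]
(354, 75) [0.6824 0.0861 0.016 ]
(300, 160) [0.5949 0.0231 0.016 ]
(353, 160) [0.6518 0.0017 0.016 ]
```

View pics/c2.png

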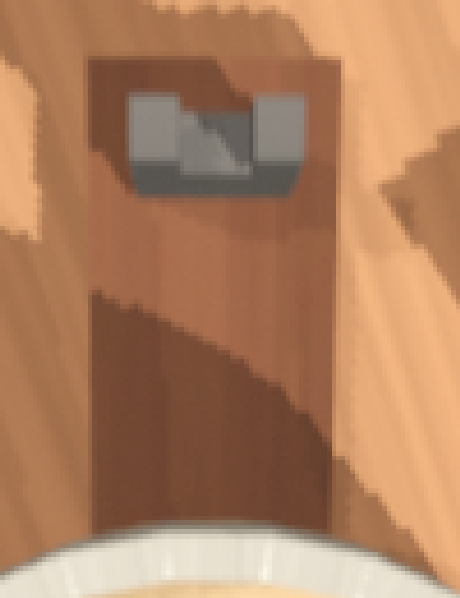

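Call:
step_arm(
  rows=[
    {"slide":[-0.075,-0.035,0.08],"angular":[0,0,0],"jaw":0},
    {"slide":[-0.075,-0.035,0.08],"angular":[0,0,0],"jaw":0},
    {"slide":[-0.075,-0.036,0.08],"angular":[0,0,0],"jaw":0},
    {"slide":[0,0,0.06],"angular":[0,0,0],"jaw":0},
    {"slide":[0,0,0.08],"angular":[0,0,0],"jaw":0},
    {"slide":[0,0,0],"angular":[0,0,0],"jaw":0},
  ],
)

```text
time_s: 2.52
tool_pos: [0.507, -0.1273, 0.0598]
tool_rot: [-179.6, 0.1, 68.8]
force: [-0.8, -0.8, 0.3]
grip_width: 0.0006
grasp_force: 0.0
```

```bash
cat >> h.py <<'E'
H=np.array([.5788,-.1008]);SY=np.radians(69.1)
SX=np.array([np.cos(SY),np.sin(SY)]);SN=np.array([-SX[1],SX[0]])
def st(p):return np.array([(np.array(p)[:2]-H)@SX,(np.array(p)[:2]-H)@SN])*1000
def knob(n="scene",save=None):
    """knob angle in the stand frame, deg, from dark pixels near the circle r=55 at z=.078"""
    t=env.get_obs()["time_s"];im=env.read_camera(n)
    if save:cv2.imwrite(save,im[:,:,::-1])
    g=im.max(2).astype(float);A=np.radians(np.arange(0,360,2));c=env.camera_info(n)
    s=np.zeros(len(A))
    for z in(.07,.076,.082):
        for r in (.049,.055,.061):
            q=np.array([proj(n,[*(H+r*np.array([np.cos(a+SY),np.sin(a+SY)])),z],c) for a in A]).astype(np.float32)
            s+=cv2.remap(g.astype(np.float32),q[:,:1],q[:,1:],cv2.INTER_LINEAR)[:,0]/9
    k=np.exp(-.5*(np.arange(-6,7)/3.)**2);s=np.convolve(np.r_[s[-6:],s,s[:6]],k/k.sum(),"valid")
    i=np.argmin(s);return t,float(np.degrees(A[i])),float(s[i]),float(np.median(s))
E
python3 - <<'E'
from h import *
o=env.get_obs();print(o["time_s"],st(o["tool_pos"]),o["tool_pos"],o["tool_rot"],o["force"])
print(knob(save="pics/s1.png"),knob("side",save="pics/d1.png"))
a=cv2.imread("pics/s1.png");b=cv2.imread("pics/d1.png")
cv2.imwrite("pics/c3.png",np.hstack([cv2.resize(x,(400,400)) for x in(a[180:300,225:345],b[170:290,230:350])]))
E
```

```text
2.525 [-50.3691847  57.646564 ] [ 0.50697772 -0.1272904   0.05977145] [-1.79602844e+02  7.05094361e-02  6.87612896e+01] [-0.77692861 -0.7951588   0.34841152]
(2.525, 90.0, 67.00078971740079, 154.0573914281519) (2.575, 84.0, 50.382254495509244, 135.5450076980431)
```

View pics/c3.png

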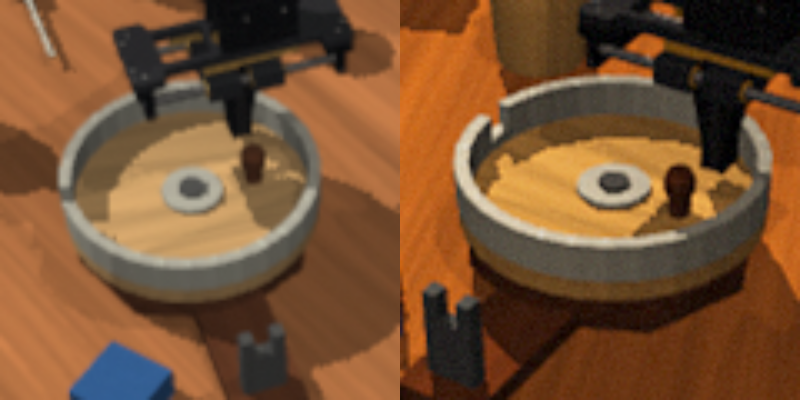

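The crops show the knob at stand angle about 87°, with the shut fingers behind it and inside the rim. Next is the push along +x, then a lift and a move across to above the rim.

Call:
step_arm(
  rows=[
    {"slide":[0.012,0,0],"angular":[0,0,0],"jaw":0},
    {"slide":[0.02,0,0],"angular":[0,0,0],"jaw":0},
    {"slide":[0.024,0,0],"angular":[0,0,0],"jaw":0},
    {"slide":[0.024,0,0],"angular":[0,0,0],"jaw":0},
    {"slide":[0.024,0,0],"angular":[0,0,0],"jaw":0},
    {"slide":[0.018,0,0],"angular":[0,0,0],"jaw":0},
    {"slide":[-0.01,0,-0.08],"angular":[0,0,0],"jaw":0},
    {"slide":[-0.01,-0.04,-0.02],"angular":[0,0,0],"jaw":0},
    {"slide":[0,-0.05,0],"angular":[0,0,0],"jaw":0.345},
    {"slide":[0,0,0],"angular":[0,0,0],"jaw":0.345},
  ],
)

```text
time_s: 3.88
tool_pos: [0.4861, -0.0611, 0.1125]
tool_rot: [-180.0, 0.0, 69.0]
force: [0.8, 0.3, -0.1]
grip_width: 0.0132
grasp_force: 0.0
```

```bash
python3 - <<'E'
from h import *
o=env.get_obs();print(o["time_s"],st(o["tool_pos"]),o["tool_pos"],o["tool_rot"],o["force"],o["grip_width"])
for i in range(3):print(knob(),knob("side"))
E
```

```text
3.875 [  4.03193263 100.79102931] [ 0.48607891 -0.06107736  0.1125401 ] [-1.79980924e+02  3.65423281e-02  6.90085636e+01] [ 0.76986534  0.29078159 -0.11754833] 0.013176392835306186
(3.875, 332.0, 79.62781935338236, 177.79139591553707) (3.925, 328.0, 55.71356445716338, 128.6893337514543)
(3.975, 318.0, 79.56085049535409, 174.8071557019229) (4.025, 316.0, 52.74240711438546, 115.05884229875707)
(4.075, 304.0, 78.84532171785844, 180.6282772503729) (4.125, 306.0, 44.713276519171245, 113.27502272507436)
```

Call:
step_arm(
  rows=[
    {"slide":[-0.008,-0.009,0],"angular":[0,0,0],"jaw":0.345},
    {"slide":[0,0,0],"angular":[0,0,0],"jaw":0.345},
  ],
)

```text
time_s: 4.42
tool_pos: [0.4809, -0.065, 0.1123]
tool_rot: [-180.0, 0.0, 68.9]
force: [0.0, -0.2, -1.0]
grip_width: 0.0296
grasp_force: 0.0
```

```bash
python3 - <<'E'
from h import *
o=env.get_obs();print(o["time_s"],st(o["tool_pos"]),o["tool_pos"],o["tool_rot"],o["force"],o["grip_width"])
print(knob(),knob("side"))
E
```

```text
4.425 [ -1.43039827 104.19916768] [ 0.48094639 -0.06496448  0.11232858] [-1.79969856e+02  2.10396771e-02  6.88679034e+01] [ 0.03770251 -0.21261912 -0.96479045] 0.029618899032662106
(4.425, 262.0, 66.4267384882548, 167.78607242780535) (4.475, 252.0, 45.718725069459296, 156.1148402937402)
```

Call:
step_arm(
  rows=[
    {"slide":[0,0,0.11],"angular":[0,0,0],"jaw":0.345},
    {"slide":[0,0,0],"angular":[0,0,0],"jaw":0.25},
    {"slide":[0,0,0],"angular":[0,0,0],"jaw":0.25},
    {"slide":[0,0,0],"angular":[0,0,0],"jaw":0.25},
  ],
)

```text
time_s: 5.03
tool_pos: [0.483, -0.0648, 0.0594]
tool_rot: [179.8, -0.0, 68.9]
force: [0.6, 0.1, -0.1]
grip_width: 0.0219
grasp_force: 0.0
```

```bash
python3 - <<'E'
from h import *
o=env.get_obs();print(o["time_s"],st(o["tool_pos"]),o["tool_pos"],o["tool_rot"],o["force"],o["grip_width"])
print(knob(),knob("side"))
E
```

```text
5.025 [ -0.52554643 102.3975684 ] [ 0.48295225 -0.06476186  0.05940948] [ 1.79812356e+02 -1.58639704e-02  6.89076008e+01] [ 0.63543781  0.07843092 -0.13684615] 0.021932892636910152
(5.025, 138.0, 50.62770323691287, 179.3679925462627) (5.075, 164.0, 26.571076015080084, 145.31370064038174)
```

Call:
step_arm(
  rows=[
    {"slide":[0,-0.005,0],"angular":[0,0,0],"jaw":0.2},
    {"slide":[0,0,0],"angular":[0,0,0],"jaw":0.2},
    {"slide":[0,0,0],"angular":[0,0,0],"jaw":0.2},
    {"slide":[0,0,0],"angular":[0,0,0],"jaw":0.2},
    {"slide":[0,0,0],"angular":[0,0,0],"jaw":0.2},
    {"slide":[0,0,0],"angular":[0,0,0],"jaw":0.2},
    {"slide":[0,0,0],"angular":[0,0,0],"jaw":0.2},
    {"slide":[0,0,0],"angular":[0,0,0],"jaw":0.2},
    {"slide":[0,0,0],"angular":[0,0,0],"jaw":0.2},
    {"slide":[0,0,0],"angular":[0,0,0],"jaw":0.2},
  ],
)

```text
time_s: 6.38
tool_pos: [0.4791, -0.0637, 0.0575]
tool_rot: [180.0, 0.0, 68.9]
force: [-1.0, -0.1, 0.4]
grip_width: 0.0173
grasp_force: 0.0
```

Call:
step_arm(
  rows=[
    {"slide":[0,0,0],"angular":[0,0,0],"jaw":0.2},
    {"slide":[0,0,0],"angular":[0,0,0],"jaw":0.2},
  ],
)

```text
time_s: 6.62
tool_pos: [0.4791, -0.0637, 0.0575]
tool_rot: [180.0, 0.0, 68.9]
force: [0.2, 0.0, -0.3]
grip_width: 0.0173
grasp_force: 0.0
```

```bash
python3 - <<'E'
from h import *
o=env.get_obs();print(o["time_s"],st(o["tool_pos"]),o["tool_pos"],o["force"],o["grip_width"])
for i in range(3):print(knob(),knob("side"))
E
```

```text
6.625 [ -0.93494404 106.41445119] [ 0.47905361 -0.06371135  0.05753098] [ 0.23871952  0.01008271 -0.30221667] 0.017255524411808273
(6.625, 134.0, 56.085056194472195, 171.23245073417053) (6.675, 208.0, 42.98548721823143, 116.8640654653698)
(6.725, 134.0, 54.25296155957396, 171.0855621280075) (6.775, 208.0, 43.48810630725193, 109.79073690511018)
(6.825, 134.0, 54.12246442869247, 165.39004942583415) (6.875, 208.0, 43.61084626856479, 100.0025048719394)
```

```bash
sed -i 's/i=np.argmin(s);return/dg=np.degrees(A);s[(dg>95)\&(dg<180)]=999;i=np.argmin(s);return/' h.py; python3 - <<'E'
from h import *
for i in range(2):print(knob(save=f"pics/k{i}.png"))
E
```

```text
(6.925, 290.0, 76.2200722006673, 186.19522126954337)
(6.975, 284.0, 75.9877531985074, 185.4143815906282)
```

Call:
step_arm(
  rows=[
    {"slide":[0,0.002,0],"angular":[0,0,0],"jaw":0.2},
    {"slide":[0,0,0],"angular":[0,0,0],"jaw":0.2},
    {"slide":[0,0,0],"angular":[0,0,0],"jaw":0.2},
    {"slide":[0,0,0],"angular":[0,0,0],"jaw":0.2},
    {"slide":[0,0,0],"angular":[0,0,0],"jaw":0},
    {"slide":[0,0,0],"angular":[0,0,0],"jaw":0},
    {"slide":[0,0,0],"angular":[0,0,0],"jaw":0},
    {"slide":[0,0,0],"angular":[0,0,0],"jaw":0},
  ],
  newtons=3,
)

```text
time_s: 8.02
tool_pos: [0.4813, -0.0648, 0.0582]
tool_rot: [179.8, -0.0, 68.9]
force: [5.0, -1.1, 1.5]
grip_width: 0.0109
grasp_force: 3.0
```

```bash
python3 - <<'E'
from h import *
o=env.get_obs();print(o["time_s"],st(o["tool_pos"]),o["tool_pos"],o["tool_rot"],o["force"],o["grip_width"],o["grasp_force"])
print(knob(save="pics/k3.png"));print(knob("side",save="pics/k4.png"))
a=cv2.imread("pics/k3.png");b=cv2.imread("pics/k4.png")
cv2.imwrite("pics/c4.png",np.hstack([cv2.resize(x,(400,400)) for x in(a[190:310,225:345],b[170:290,230:350])]))
E
```

```text
8.025 [ -1.10360583 103.89345907] [ 0.48134857 -0.06476825  0.05817668] [ 1.79825043e+02 -1.73843418e-03  6.88916235e+01] [ 5.03716095 -1.05508374  1.51714116] 0.010918542584917909 3.031739839898364
(8.025, 202.0, 64.58273420694061, 192.96512354891414)
(8.075, 204.0, 33.39366531644257, 184.6306069661038)
```

View pics/c4.png

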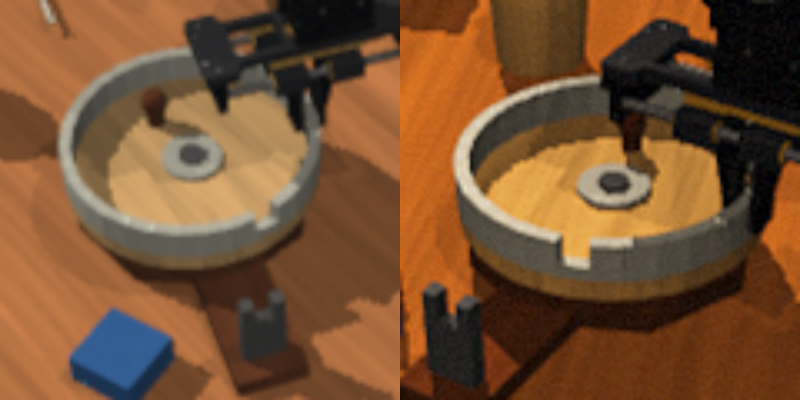

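The wheel stopped with the knob at about 203°. The notch is visible at scene (305,256) and side (283,249), roughly 23° short of the slot. I'll work out that angle.

```bash
python3 - <<'E'
from h import *
for n,uv in(("scene",(225+265*.3,190+222*.3)),("side",(230+576*.3,170+263*.3))):
    p=st(onz(n,uv,.06));print(n,p,np.hypot(*p),np.degrees(np.arctan2(p[1],p[0])))
for n,uv in(("scene",(225+153*.3,190+93*.3)),("side",(230+635*.3,170+112*.3))):
    p=st(onz(n,uv,.086));print(n,p,np.hypot(*p),np.degrees(np.arctan2(p[1],p[0])))
# prediction of mark / slot in views
for n in("scene","side"):print(n,proj(n,[*(H+.105*SX),.06]),proj(n,[*(H+.19*SX),.0795]),proj(n,[*H,.057]))
E
```

```text
scene [97.08429606 32.66630336] 102.432650635325 18.596728012017863
side [-35.03089991 256.30879186] 258.69163251066874 97.78265656353031
scene [-53.61531755 -17.63606779] 56.44141354853472 -161.79204573154325
side [-195.62477808  235.48636973] 306.1419346125287 129.7173122912703
scene [293.95624947 261.77208541] [303.72385381 280.55405603] [282.80200923 236.0997455 ]
side [269.13659383 245.42816849] [245.3251382  258.67923217] [294.39623334 223.90878602]
```

```bash
python3 - <<'E'
from h import *
for uv,z in(((230+176*.3,170+263*.3),.06),((230+234*.3,170+112*.3),.086)):
    p=st(onz("side",uv,z));print(p,np.hypot(*p),np.degrees(np.arctan2(p[1],p[0])))
E
```

```text
[100.32615413  32.4193086 ] 105.43409681970749 17.907676040564443
[-44.51797754 -11.03648963] 45.86561269016101 -166.07647015397882
```

Call:
step_arm(
  rows=[
    {"slide":[0,0,0],"angular":[0,0,0],"jaw":0},
    {"slide":[0.0167,0.0007,0],"angular":[0,0,0.0253],"jaw":0},
    {"slide":[0.0167,0.0007,0],"angular":[0,0,0.0253],"jaw":0},
    {"slide":[0.0167,0.0007,0],"angular":[0,0,0.0253],"jaw":0},
    {"slide":[0.0167,0.0007,0],"angular":[0,0,0.0253],"jaw":0},
    {"slide":[0,0,0],"angular":[0,0,0],"jaw":0},
    {"slide":[0,0,0],"angular":[0,0,0],"jaw":0},
  ],
  newtons=20,
)

```text
time_s: 9.0
tool_pos: [0.4973, -0.0361, 0.0581]
tool_rot: [179.9, 0.0, 50.7]
force: [2.3, -1.0, 4.9]
grip_width: 0.01
grasp_force: 20.2
```

```bash
python3 - <<'E'
from h import *
o=env.get_obs();print(o["time_s"],st(o["tool_pos"]),o["tool_rot"],o["force"],o["grip_width"],o["grasp_force"])
S=[]
for n,(u,v) in (("scene",(294,262)),("side",(269,245))):
    im=env.read_camera(n)[:,:,::-1];cv2.imwrite(f"pics/n_{n}.png",im)
    S.append(cv2.resize(im[v-30:v+40,u-35:u+35],(400,400),interpolation=cv2.INTER_CUBIC))
cv2.imwrite("pics/c5.png",np.hstack(S))
E
```

```text
9.0 [31.39329101 99.27766051] [1.79923485e+02 1.43957639e-02 5.07161423e+01] [ 2.33541177 -0.98832964  4.94644743] 0.009978838538176944 20.19426617771387
```

View pics/c5.png

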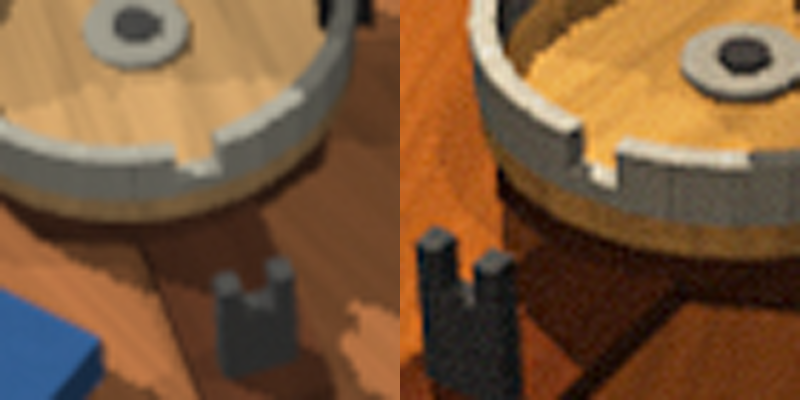

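The notch floor sits at scene (294,261) and side (269,246), within a pixel of the predicted mark, so I'll release and rise.

Call:
step_arm(
  rows=[
    {"slide":[0,0,0],"angular":[0,0,0],"jaw":0.345},
    {"slide":[0,0,0],"angular":[0,0,0],"jaw":0.345},
    {"slide":[0,0,-0.04],"angular":[0,0,0],"jaw":0.345},
    {"slide":[0,0,-0.1],"angular":[0,0,0],"jaw":0.345},
    {"slide":[0,0,-0.1],"angular":[0,0,0],"jaw":0.345},
    {"slide":[0,0,0],"angular":[0,0,0],"jaw":0.345},
  ],
)

```text
time_s: 9.85
tool_pos: [0.4984, -0.035, 0.1807]
tool_rot: [179.7, -0.1, 50.7]
force: [-0.9, -1.0, -0.0]
grip_width: 0.03
grasp_force: 0.0
```

```bash
python3 - <<'E'
from h import *
o=env.get_obs();print(o["time_s"],o["tool_pos"],o["tool_rot"],o["qpos"])
for n,(u,v) in (("scene",(294,262)),("side",(269,245))):
    im=env.read_camera(n)[:,:,::-1];old=cv2.imread(f"pics/n_{n}.png")
    d=cv2.absdiff(im,old)[v-12:v+12,u-18:u+18];print(n,d.mean(),d.max())
# bar estimates: go look from above the bar's middle, tool x along bar x
h=np.array([.5788,.2882]);t=np.array([.4214,.3326]);e=(h-t)/np.linalg.norm(h-t);b=t+.112*e
print("bar yaw",np.degrees(np.arctan2(e[1],e[0])),"balance",b)
plan([b[0]-.00,b[1]+.0,.24],-16,14,14)
E
```

```text
9.85 [ 0.4983867  -0.03500661  0.180723  ] [ 1.79742194e+02 -1.33114930e-01  5.07031493e+01] [ 32.18290066   2.86324102 -31.92705891 106.57383014   1.66603164
  70.71883805 -39.55180756]
scene 3.1315586419753085 86
side 8.780478395061728 161
bar yaw -15.75290282535119 balance [0.52919345 0.30219321]
slide [0.0403, -0.0268, -0.009] ang [-0.0, 0.0, 0.0265]
slide [0.0379, -0.0301, -0.009] ang [-0.0, 0.0, 0.0265]
slide [0.0353, -0.0331, -0.009] ang [-0.0, 0.0, 0.0265]
slide [0.0324, -0.036, -0.009] ang [-0.0, 0.0, 0.0265]
slide [0.0293, -0.0385, -0.009] ang [-0.0, 0.0, 0.0265]
slide [0.026, -0.0408, -0.009] ang [-0.0, 0.0, 0.0265]
slide [0.0226, -0.0429, -0.009] ang [-0.0, 0.0, 0.0265]
slide [0.0189, -0.0446, -0.009] ang [-0.0, 0.0, 0.0265]
slide [0.0151, -0.046, -0.009] ang [-0.0, 0.0, 0.0265]
slide [0.0113, -0.0471, -0.009] ang [-0.0, 0.0, 0.0265]
slide [0.0073, -0.0479, -0.009] ang [-0.0, 0.0, 0.0265]
slide [0.0033, -0.0483, -0.009] ang [-0.0, 0.0, 0.0265]
slide [-0.0007, -0.0484, -0.009] ang [-0.0, 0.0, 0.0265]
slide [-0.0047, -0.0482, -0.009] ang [-0.0, 0.0, 0.0265]
```

```bash
python3 - <<'E'
from h import *
for n,(u,v) in (("scene",(294,262)),("side",(269,245))):
    im=env.read_camera(n)[:,:,::-1];old=cv2.imread(f"pics/n_{n}.png");cv2.imwrite(f"pics/m_{n}.png",im)
    for (w,h) in((8,6),(14,10)):
        r=cv2.matchTemplate(np.ascontiguousarray(im[v-30:v+30,u-40:u+40]),old[v-h:v+h,u-w:u+w],cv2.TM_CCOEFF_NORMED);_,m,_,l=cv2.minMaxLoc(r);print(n,m,l[0]-(40-w),l[1]-(30-h))
E
```

```text
scene 0.9756917357444763 1 0
scene 0.9880222678184509 1 0
side 0.947246253490448 2 1
side 0.9627789855003357 2 1
```

Call:
step_arm(
  rows=[
    {"slide":[0.04,-0.027,-0.009],"angular":[0,0,0.0265],"jaw":0.345},
    {"slide":[0.038,-0.03,-0.009],"angular":[0,0,0.0265],"jaw":0.5},
    {"slide":[0.035,-0.033,-0.009],"angular":[0,0,0.0265],"jaw":0.5},
    {"slide":[0.032,-0.036,-0.009],"angular":[0,0,0.0265],"jaw":0.5},
    {"slide":[0.029,-0.0385,-0.009],"angular":[0,0,0.0265],"jaw":0.5},
    {"slide":[0.026,-0.041,-0.009],"angular":[0,0,0.0265],"jaw":0.5},
    {"slide":[0.0225,-0.043,-0.009],"angular":[0,0,0.0265],"jaw":0.5},
    {"slide":[0.019,-0.0445,-0.009],"angular":[0,0,0.0265],"jaw":0.5},
    {"slide":[0.015,-0.046,-0.009],"angular":[0,0,0.0265],"jaw":0.5},
    {"slide":[0.011,-0.047,-0.009],"angular":[0,0,0.0265],"jaw":0.5},
  ],
)

```text
time_s: 11.3
tool_pos: [0.5189, 0.2056, 0.2206]
tool_rot: [180.0, 0.2, 2.8]
force: [0.1, -0.1, -1.0]
grip_width: 0.0433
grasp_force: 0.0
```

```bash
python3 - <<'E'
from h import *
o=env.get_obs();print(o["time_s"],o["tool_pos"],o["tool_rot"],o["qpos"])
plan([.529,.302,.25],-16,4,4)
E
```

```text
11.3 [0.5189068  0.20561667 0.22059389] [179.96325309   0.22443675   2.84763746] [  12.11666204   10.81761578  -40.88251958   95.22530808    7.18147108
   76.87456155 -117.0763235 ]
slide [0.0074, -0.0479, -0.0148] ang [0.0001, 0.0003, 0.0262]
slide [0.0034, -0.0483, -0.0147] ang [0.0001, 0.0003, 0.0262]
slide [-0.0005, -0.0484, -0.0147] ang [0.0001, 0.0003, 0.0262]
slide [-0.0045, -0.0482, -0.0147] ang [0.0001, 0.0003, 0.0262]
```

```bash
python3 - <<'E'
from h import *
S=[]
for n,(u,v) in (("scene",(294,262)),("side",(269,245))):
    for a in(0,1,2,3):
        th=SY+np.radians(a);print(n,a,proj(n,[*(H+.105*np.array([np.cos(th),np.sin(th)])),.06]).round(2))
    im=env.read_camera(n)[:,:,::-1];up=lambda x:cv2.resize(x,None,fx=8,fy=8,interpolation=cv2.INTER_CUBIC)
    for tag in"nm":
        old=cv2.imread(f"pics/{tag}_{n}.png");w,h=12,9
        r=cv2.matchTemplate(up(np.ascontiguousarray(im[v-18:v+18,u-22:u+22])),up(np.ascontiguousarray(old[v-h:v+h,u-w:u+w])),cv2.TM_CCOEFF_NORMED);_,m,_,l=cv2.minMaxLoc(r);print(n,tag,m,l[0]/8-(22-w),l[1]/8-(18-h))
    S.append(cv2.resize(im[v-30:v+40,u-35:u+35],(400,400),interpolation=cv2.INTER_CUBIC))
cv2.imwrite("pics/c6.png",np.hstack(S))
E
```

```text
scene 0 [293.96 261.77]
scene 1 [294.6  261.59]
scene 2 [295.24 261.4 ]
scene 3 [295.88 261.21]
scene n 0.9867424964904785 1.5 -0.5
scene m 0.9942751526832581 0.25 -0.125
side 0 [269.14 245.43]
side 1 [269.84 245.68]
side 2 [270.55 245.92]
side 3 [271.27 246.16]
side n 0.5309265851974487 -5.0 5.875
side m 0.5301942229270935 -5.25 6.0
```

View pics/c6.png

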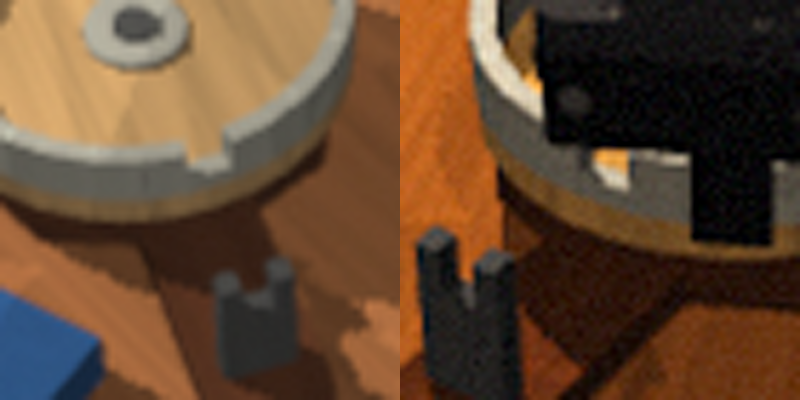

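The scene crop now shows the notch floor at (295.7,260.4). On release the wheel crept about 2.5° (4–5 mm) anticlockwise. I'll grip it again lightly and mend that before fetching the bar.

```bash
python3 - <<'E'
from h import *
plan([.4807,-.0633,.13],69.1,9)
E
```

```text
slide [-0.0118, 0.0598, 0.0202] ang [-0.0001, 0.0001, -0.0406]
slide [-0.0193, 0.0578, 0.0202] ang [-0.0001, 0.0001, -0.0406]
slide [-0.0265, 0.0549, 0.0202] ang [-0.0001, 0.0001, -0.0406]
slide [-0.0333, 0.0511, 0.0202] ang [-0.0001, 0.0001, -0.0406]
slide [-0.0395, 0.0464, 0.0203] ang [-0.0001, 0.0001, -0.0406]
slide [-0.0451, 0.041, 0.0203] ang [-0.0001, 0.0001, -0.0406]
slide [-0.05, 0.0349, 0.0203] ang [-0.0001, 0.0001, -0.0406]
slide [-0.054, 0.0282, 0.0203] ang [-0.0001, 0.0001, -0.0406]
slide [-0.0572, 0.0211, 0.0203] ang [-0.0001, 0.0001, -0.0406]
```

Call:
step_arm(
  rows=[
    {"slide":[-0.012,0.06,0.02],"angular":[0,0,-0.0406],"jaw":0.345},
    {"slide":[-0.019,0.058,0.02],"angular":[0,0,-0.0406],"jaw":0.345},
    {"slide":[-0.0265,0.055,0.02],"angular":[0,0,-0.0406],"jaw":0.345},
    {"slide":[-0.033,0.051,0.02],"angular":[0,0,-0.0406],"jaw":0.345},
    {"slide":[-0.0395,0.0465,0.02],"angular":[0,0,-0.0406],"jaw":0.345},
    {"slide":[-0.045,0.041,0.02],"angular":[0,0,-0.0406],"jaw":0.345},
    {"slide":[-0.05,0.035,0.02],"angular":[0,0,-0.0406],"jaw":0.345},
    {"slide":[-0.054,0.028,0.02],"angular":[0,0,-0.0406],"jaw":0.345},
    {"slide":[-0.057,0.021,0.02],"angular":[0,0,-0.0406],"jaw":0.345},
    {"slide":[0,0,0],"angular":[0,0,0],"jaw":0.345},
  ],
)

```text
time_s: 12.65
tool_pos: [0.4784, -0.0697, 0.1303]
tool_rot: [-179.7, 0.1, 68.5]
force: [0.1, 1.1, -0.4]
grip_width: 0.0304
grasp_force: 0.0
```

```bash
cat >> h.py <<'E'
def notch():
    """sub-pixel shift of the notch patch since the picture n_scene (err 0), converted to degrees"""
    n,u,v,w,h="scene",294,262,12,9;im=env.read_camera(n)[:,:,::-1];old=cv2.imread("pics/n_scene.png")
    up=lambda x:cv2.resize(np.ascontiguousarray(x),None,fx=10,fy=10,interpolation=cv2.INTER_CUBIC)
    r=cv2.matchTemplate(up(im[v-18:v+18,u-22:u+22]),up(old[v-h:v+h,u-w:u+w]),cv2.TM_CCOEFF_NORMED);_,m,_,l=cv2.minMaxLoc(r)
    return (l[0]/10-(22-w))/.64,m
E
python3 - <<'E'
from h import *
o=env.get_obs();print(o["time_s"],st(o["tool_pos"]),o["tool_pos"],o["tool_rot"]);print(notch(),notch())
E
```

```text
12.65 [ -6.80433939 104.88158463] [ 0.47839179 -0.0697414   0.13033718] [-1.79744571e+02  1.04876823e-01  6.85085723e+01]
(2.34375, 0.9911956191062927) (2.34375, 0.9912555813789368)
```

Call:
step_arm(
  rows=[
    {"slide":[0.012,0,0.073],"angular":[0,0,0],"jaw":0.345},
    {"slide":[0,0,0.073],"angular":[0,0,0],"jaw":0.345},
    {"slide":[0,0,0],"angular":[0,0,0],"jaw":0.3},
    {"slide":[0,0,0],"angular":[0,0,0],"jaw":0.2},
    {"slide":[0,0,0],"angular":[0,0,0],"jaw":0.2},
    {"slide":[0,0,0],"angular":[0,0,0],"jaw":0.2},
  ],
  newtons=3,
)

```text
time_s: 13.5
tool_pos: [0.4841, -0.0608, 0.0607]
tool_rot: [179.9, 0.0, 68.8]
force: [-0.3, 0.3, 0.4]
grip_width: 0.0181
grasp_force: 0.0
```

```bash
python3 - <<'E'
from h import *
o=env.get_obs();print(o["time_s"],st(o["tool_pos"]),o["tool_pos"],o["tool_rot"],o["force"]);print(notch())
E
```

```text
13.5 [  3.55829656 102.72418275] [ 0.48410399 -0.0608302   0.06070747] [1.79874864e+02 8.60852535e-04 6.87571709e+01] [-0.26567576  0.30420244  0.36878903]
(2.34375, 0.9912965297698975)
```

Call:
step_arm(
  rows=[
    {"slide":[0,-0.0045,0],"angular":[0,0,0],"jaw":0.2},
    {"slide":[0,0,0],"angular":[0,0,0],"jaw":0.2},
    {"slide":[0,0,0],"angular":[0,0,0],"jaw":0.0},
    {"slide":[0,0,0],"angular":[0,0,0],"jaw":0.0},
    {"slide":[0,0,0],"angular":[0,0,0],"jaw":0.0},
  ],
  newtons=6,
)

```text
time_s: 14.18
tool_pos: [0.4828, -0.0611, 0.0598]
tool_rot: [179.8, -0.0, 68.7]
force: [4.1, -2.6, -3.7]
grip_width: 0.0107
grasp_force: 6.0
```

```bash
python3 - <<'E'
from h import *
o=env.get_obs();print(o["time_s"],st(o["tool_pos"]),o["grip_width"],o["tool_rot"],o["force"]);print(notch())
E
```

```text
14.175 [  2.88120269 103.84004812] 0.010691517860573284 [ 1.79775173e+02 -5.97519261e-03  6.87189070e+01] [ 4.11180203 -2.57987905 -3.68571263]
(2.4999999999999996, 0.9909748435020447)
```

Call:
step_arm(
  rows=[
    {"slide":[0.0045,0,0],"angular":[0,0,0.0065],"jaw":0.0},
    {"slide":[0.0045,0,0],"angular":[0,0,0.0065],"jaw":0.0},
    {"slide":[0,0,0],"angular":[0,0,0],"jaw":0.0},
    {"slide":[0,0,0],"angular":[0,0,0],"jaw":0.0},
  ],
)

```text
time_s: 14.72
tool_pos: [0.4845, -0.057, 0.0598]
tool_rot: [179.8, -0.0, 66.4]
force: [3.8, -2.6, -3.6]
grip_width: 0.0108
grasp_force: 6.0
```

```bash
python3 - <<'E'
from h import *
o=env.get_obs();print(o["time_s"],st(o["tool_pos"]),o["grip_width"],o["tool_rot"],o["force"]);print(notch())
E
```

```text
14.725 [  7.2663064  103.68421874] 0.010794016430419436 [ 1.79772481e+02 -9.85817225e-03  6.63725459e+01] [ 3.79269609 -2.61447213 -3.64297543]
(0.4687500000000011, 0.998358428478241)
```

Call:
step_arm(
  rows=[
    {"slide":[0,0,0],"angular":[0,0,0],"jaw":0.345},
    {"slide":[0,0,0],"angular":[0,0,0],"jaw":0.345},
    {"slide":[0,0,0],"angular":[0,0,0],"jaw":0.345},
  ],
)

```text
time_s: 15.15
tool_pos: [0.4825, -0.0554, 0.0594]
tool_rot: [-180.0, 0.0, 66.4]
force: [-0.5, -0.7, 1.1]
grip_width: 0.0277
grasp_force: 0.0
```

```bash
python3 - <<'E'
from h import *
o=env.get_obs();print(o["time_s"],st(o["tool_pos"]),o["grip_width"],o["tool_rot"],o["force"]);print(notch(),notch(),notch())
E
```

```text
15.15 [  8.09869797 106.15778065] 0.02767572491606376 [-1.79962894e+02  8.56126828e-03  6.64478083e+01] [-0.51293266 -0.72948137  1.1498185 ]
(0.0, 0.9994838237762451) (0.0, 0.9993118643760681) (-0.15624999999999944, 0.9991123676300049)
```

Call:
step_arm(
  rows=[
    {"slide":[0,0,-0.04],"angular":[0,0,0],"jaw":0.345},
    {"slide":[0,0,-0.11],"angular":[0,0,0],"jaw":0.345},
    {"slide":[0,0,-0.1],"angular":[0,0,0],"jaw":0.345},
  ],
)

```text
time_s: 15.68
tool_pos: [0.4826, -0.0554, 0.186]
tool_rot: [-180.0, 0.0, 66.4]
force: [0.9, -0.0, -0.7]
grip_width: 0.03
grasp_force: 0.0
```

```bash
python3 - <<'E'
from h import *
print(notch());plan([.529,.302,.25],-15.8,14)
E
```

```text
(-0.15624999999999944, 0.999046266078949)
slide [0.0493, -0.0148, -0.0082] ang [0.0002, -0.0002, 0.0326]
slide [0.0475, -0.0197, -0.0082] ang [0.0002, -0.0002, 0.0326]
slide [0.0452, -0.0245, -0.0083] ang [0.0002, -0.0002, 0.0326]
slide [0.0425, -0.029, -0.0083] ang [0.0002, -0.0002, 0.0326]
slide [0.0393, -0.0332, -0.0083] ang [0.0002, -0.0002, 0.0326]
slide [0.0357, -0.0371, -0.0083] ang [0.0002, -0.0002, 0.0326]
slide [0.0317, -0.0405, -0.0083] ang [0.0002, -0.0002, 0.0326]
slide [0.0274, -0.0436, -0.0083] ang [0.0002, -0.0002, 0.0326]
slide [0.0228, -0.0461, -0.0083] ang [0.0002, -0.0002, 0.0326]
slide [0.0179, -0.0482, -0.0083] ang [0.0002, -0.0002, 0.0326]
slide [0.0129, -0.0498, -0.0083] ang [0.0002, -0.0002, 0.0326]
slide [0.0077, -0.0509, -0.0082] ang [0.0002, -0.0002, 0.0326]
slide [0.0024, -0.0514, -0.0082] ang [0.0002, -0.0002, 0.0326]
slide [-0.0028, -0.0514, -0.0082] ang [0.0002, -0.0002, 0.0326]
```

```bash
python3 - <<'E'
from h import *
plan([.481,.316,.22],-15.8,14)
E
```

```text
slide [0.0484, -0.0219, -0.004] ang [0.0002, -0.0002, 0.0326]
slide [0.0459, -0.0267, -0.004] ang [0.0002, -0.0002, 0.0326]
slide [0.0429, -0.0313, -0.004] ang [0.0002, -0.0002, 0.0326]
slide [0.0395, -0.0355, -0.0041] ang [0.0002, -0.0002, 0.0326]
slide [0.0356, -0.0394, -0.0041] ang [0.0002, -0.0002, 0.0326]
slide [0.0314, -0.0428, -0.0041] ang [0.0002, -0.0002, 0.0326]
slide [0.0268, -0.0458, -0.0041] ang [0.0002, -0.0002, 0.0326]
slide [0.022, -0.0483, -0.004] ang [0.0002, -0.0002, 0.0326]
slide [0.0169, -0.0503, -0.004] ang [0.0002, -0.0002, 0.0326]
slide [0.0117, -0.0518, -0.004] ang [0.0002, -0.0002, 0.0326]
slide [0.0063, -0.0527, -0.004] ang [0.0002, -0.0002, 0.0326]
slide [0.0009, -0.0531, -0.004] ang [0.0002, -0.0002, 0.0326]
slide [-0.0045, -0.0529, -0.0039] ang [0.0002, -0.0002, 0.0326]
slide [-0.0099, -0.0522, -0.0039] ang [0.0002, -0.0002, 0.0326]
```

Call:
step_arm(
  rows=[
    {"slide":[0.048,-0.022,-0.004],"angular":[0,0,0.0326],"jaw":0.345},
    {"slide":[0.046,-0.027,-0.004],"angular":[0,0,0.0326],"jaw":0.345},
    {"slide":[0.043,-0.031,-0.004],"angular":[0,0,0.0326],"jaw":0.345},
    {"slide":[0.0395,-0.0355,-0.004],"angular":[0,0,0.0326],"jaw":0.345},
    {"slide":[0.0355,-0.0395,-0.004],"angular":[0,0,0.0326],"jaw":0.345},
    {"slide":[0.0315,-0.043,-0.004],"angular":[0,0,0.0326],"jaw":0.345},
    {"slide":[0.027,-0.046,-0.004],"angular":[0,0,0.0326],"jaw":0.345},
    {"slide":[0.022,-0.048,-0.004],"angular":[0,0,0.0326],"jaw":0.345},
    {"slide":[0.017,-0.05,-0.004],"angular":[0,0,0.0326],"jaw":0.345},
    {"slide":[0.012,-0.052,-0.004],"angular":[0,0,0.0326],"jaw":0.345},
  ],
)

```text
time_s: 16.98
tool_pos: [0.479, 0.2106, 0.2044]
tool_rot: [180.0, 0.0, 7.5]
force: [0.4, -0.3, -0.5]
grip_width: 0.03
grasp_force: 0.0
```

Call:
step_arm(
  rows=[
    {"slide":[0.006,-0.053,-0.004],"angular":[0,0,0.0326],"jaw":0.345},
    {"slide":[0.001,-0.053,-0.004],"angular":[0,0,0.0326],"jaw":0.345},
    {"slide":[-0.0045,-0.053,-0.004],"angular":[0,0,0.0326],"jaw":0.345},
    {"slide":[-0.01,-0.052,-0.004],"angular":[0,0,0.0326],"jaw":0.345},
    {"slide":[0,0,0],"angular":[0,0,0],"jaw":0.345},
    {"slide":[0,0,0],"angular":[0,0,0],"jaw":0.345},
  ],
)

```text
time_s: 17.73
tool_pos: [0.4774, 0.3151, 0.2121]
tool_rot: [179.9, 0.0, -15.7]
force: [-0.2, -1.2, 0.4]
grip_width: 0.0298
grasp_force: 0.0
```

```bash
python3 - <<'E'
from h import *
import json
o=env.get_obs();print(o["time_s"],o["tool_pos"],o["tool_rot"],o["qpos"]);print("notch",notch())
c=env.camera_info("wrist");im=env.read_camera("wrist")[:,:,::-1];cv2.imwrite("pics/w2.png",im)
json.dump({k:np.array(v).tolist() for k,v in c.items()},open("w2.json","w"))
hsv=cv2.cvtColor(im,cv2.COLOR_BGR2HSV);m=((hsv[:,:,1]<60)&(hsv[:,:,2]>90)).astype(np.uint8);m[265:]=0
n,l,s,_=cv2.connectedComponentsWithStats(m);print(s[s[:,4]>150])
for X in([.579,.288,.05],[.529,.302,.05]):print(proj("wrist",X,c))
E
```

```text
17.725 [0.47739104 0.31505723 0.21210289] [ 1.79929100e+02  3.30111142e-03 -1.56783561e+01] [   4.61995749   14.22433993  -47.26697499   94.02485236   10.73301395
   76.50872979 -149.978501  ]
notch (-0.15624999999999944, 0.998377799987793)
[[     0      0    640    480 303882]
 [   181      0     20     91    968]
 [   310     90     27    175   2350]]
[319.3700496  101.17521167]
[319.57957291 160.46302471]
```

View pics/w2.png

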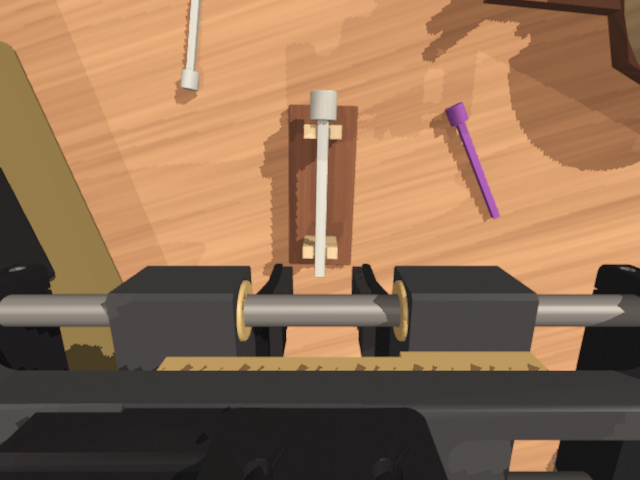

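The wrist view shows the bar on its rest: head at rows 90–120 around column 323, rod running down to its tail end near (320,276). The purple look-alike and the small steel one lie well aside. I'll measure the axis and the tail end.

```bash
python3 - <<'E'
from h import *
import json
np.set_printoptions(precision=4,suppress=True)
c=json.load(open("w2.json"));im=cv2.imread("pics/w2.png")
hsv=cv2.cvtColor(im,cv2.COLOR_BGR2HSV);m=((hsv[:,:,1]<60)&(hsv[:,:,2]>90))
P=[]
for v in range(86,284):
    u=np.where(m[v,300:345])[0]+300
    if v in range(86,126,2) or v>262: print(v,(u.min(),u.max()) if len(u) else None,end=" ")
    if 150<=v<230 and len(u): P.append(onz("wrist",((u.min()+u.max()+1)/2-.5,v),.055,c)[:2])
P=np.array(P);d=np.polyfit(P[:,0],P[:,1],1);yaw=np.degrees(np.arctan(d[0]));print("\nyaw",yaw,"rms",np.std(P[:,1]-np.polyval(d,P[:,0])))
e=np.array([np.cos(np.radians(yaw)),np.sin(np.radians(yaw))])
for v in(276,277):print("tail",v,onz("wrist",(320,v),.055,c)[:2],"bal",onz("wrist",(320,v),.055,c)[:2]+.112*e)
print("shoulder",[onz("wrist",(322,v),.06,c)[:2]-.038*e for v in(119,121)])
print("line y at x=.529",np.polyval(d,.529))
E
```

```text
86 None 88 None 90 (np.int64(320), np.int64(329)) 92 (np.int64(311), np.int64(335)) 94 (np.int64(311), np.int64(336)) 96 (np.int64(311), np.int64(336)) 98 (np.int64(311), np.int64(336)) 100 (np.int64(311), np.int64(336)) 102 (np.int64(311), np.int64(335)) 104 (np.int64(311), np.int64(335)) 106 (np.int64(311), np.int64(336)) 108 (np.int64(311), np.int64(336)) 110 (np.int64(310), np.int64(336)) 112 (np.int64(310), np.int64(336)) 114 (np.int64(310), np.int64(336)) 116 (np.int64(310), np.int64(335)) 118 (np.int64(310), np.int64(335)) 120 (np.int64(317), np.int64(334)) 122 (np.int64(317), np.int64(328)) 124 (np.int64(317), np.int64(328)) 263 (np.int64(315), np.int64(324)) 264 (np.int64(315), np.int64(324)) 265 (np.int64(315), np.int64(324)) 266 (np.int64(315), np.int64(324)) 267 (np.int64(315), np.int64(324)) 268 (np.int64(315), np.int64(324)) 269 (np.int64(315), np.int64(324)) 270 (np.int64(315), np.int64(324)) 271 (np.int64(315), np.int64(324)) 272 (np.int64(315), np.int64(324)) 273 (np.int64(315), np.int64(324)) 274 (np.int64(315), np.int64(323)) 275 (np.int64(315), np.int64(324)) 276 (np.int64(316), np.int64(323)) 277 None 278 None 279 None 280 None 281 None 282 None 283 None 
yaw -17.124216061764113 rms 0.00023053432367847713
tail 276 [0.4198 0.3325] bal [0.5268 0.2996]
tail 277 [0.4187 0.3328] bal [0.5258 0.2999]
shoulder [array([0.5269, 0.3012]), array([0.5253, 0.3017])]
line y at x=.529 0.299785497552862
```

```bash
python3 - <<'E'
from h import *
plan([.527,.3005,.11],-17.1,3)
E
```

```text
slide [0.0341, -0.0, 0.0682] ang [0.0001, -0.0, 0.0024]
slide [0.0341, -0.0003, 0.0682] ang [0.0001, -0.0, 0.0024]
slide [0.0341, -0.0005, 0.0682] ang [0.0001, -0.0, 0.0024]
```

Call:
step_arm(
  rows=[
    {"slide":[0.034,0,0.068],"angular":[0,0,0.0024],"jaw":0.345},
    {"slide":[0.034,0,0.068],"angular":[0,0,0.0024],"jaw":0.345},
    {"slide":[0.034,-0.0005,0.068],"angular":[0,0,0.0024],"jaw":0.345},
    {"slide":[0,0,0],"angular":[0,0,0],"jaw":0.345},
    {"slide":[0,0,0],"angular":[0,0,0],"jaw":0.345},
  ],
)

```text
time_s: 18.45
tool_pos: [0.5264, 0.3024, 0.1117]
tool_rot: [-179.9, -0.0, -17.0]
force: [-0.1, 1.4, -0.2]
grip_width: 0.03
grasp_force: 0.0
```

```bash
python3 - <<'E'
from h import *
o=env.get_obs();print(o["time_s"],o["tool_pos"],o["tool_rot"],o["qpos"][6]);plan([.527,.3005,.031],-17.1,3)
E
```

```text
18.45 [0.526412   0.30236137 0.11170496] [-1.79945727e+02 -2.87554305e-02 -1.70225722e+01] -151.65074436505174
slide [0.0007, 0.0011, 0.0538] ang [-0.0001, -0.0001, 0.0001]
slide [0.0007, 0.0011, 0.0538] ang [-0.0001, -0.0001, 0.0001]
slide [0.0007, 0.0011, 0.0538] ang [-0.0001, -0.0001, 0.0001]
```

Call:
step_arm(
  rows=[
    {"slide":[0.001,0.001,0.054],"angular":[0,0,0],"jaw":0.345},
    {"slide":[0.001,0.001,0.054],"angular":[0,0,0],"jaw":0.345},
    {"slide":[0,0.001,0.052],"angular":[0,0,0],"jaw":0.345},
    {"slide":[0,0,0],"angular":[0,0,0],"jaw":0.345},
    {"slide":[0,0,0],"angular":[0,0,0],"jaw":0.345},
  ],
)

```text
time_s: 19.08
tool_pos: [0.5277, 0.3015, 0.0328]
tool_rot: [-179.9, -0.1, -17.0]
force: [1.4, 1.5, 0.8]
grip_width: 0.0304
grasp_force: 0.0
```

```bash
python3 - <<'E'
from h import *
o=env.get_obs();print(o["time_s"],o["tool_pos"],o["tool_rot"],o["force"],o["qpos"][6])
e=np.array([np.cos(np.radians(-17.1)),np.sin(np.radians(-17.1))]);d=np.array(o["tool_pos"])[:2]-[.527,.3005];print(d@e,d@[-e[1],e[0]])
E
```

```text
19.075 [0.52771574 0.30153075 0.03276345] [-1.79872215e+02 -1.27875021e-01 -1.69837825e+01] [1.37235639 1.53251417 0.7867027 ] -152.8644825632533
0.0003810139878617382 0.0011956382630366018
```

Call:
step_arm(
  rows=[
    {"slide":[0,0.002,0.003],"angular":[0,0,0],"jaw":0.345},
    {"slide":[0,0,0],"angular":[0,0,0],"jaw":0},
    {"slide":[0,0,0],"angular":[0,0,0],"jaw":0},
    {"slide":[0,0,0],"angular":[0,0,0],"jaw":0},
    {"slide":[0,0,0],"angular":[0,0,0],"jaw":0},
  ],
  newtons=45,
)

```text
time_s: 19.7
tool_pos: [0.5268, 0.2997, 0.0292]
tool_rot: [-180.0, -0.0, -17.0]
force: [0.3, 0.5, 1.3]
grip_width: 0.0092
grasp_force: 45.0
```

Call:
step_arm(
  rows=[
    {"slide":[0,0,-0.02],"angular":[0,0,0],"jaw":0},
    {"slide":[0,0,-0.04],"angular":[0,0,0],"jaw":0},
    {"slide":[0,0,-0.06],"angular":[0,0,0],"jaw":0},
    {"slide":[0,0,-0.06],"angular":[0,0,0],"jaw":0},
    {"slide":[0,0,-0.04],"angular":[0,0,0],"jaw":0},
    {"slide":[0,0,0],"angular":[0,0,0],"jaw":0},
  ],
)

```text
time_s: 20.45
tool_pos: [0.5276, 0.3, 0.1412]
tool_rot: [-179.9, -0.2, -17.0]
force: [-0.0, 0.1, -2.7]
grip_width: 0.0096
grasp_force: 45.0
```

```bash
python3 - <<'E'
from h import *
o=env.get_obs();print(o["time_s"],o["tool_pos"],o["tool_rot"],o["force"],o["wrist_torque"],o["qpos"][6],o["grip_width"],o["grasp_force"])
b=H+.163*SX;print("target",b);plan([*b,.15],69.1,16)
# bar line in wrist and views
import json
c=env.camera_info("wrist");im=env.read_camera("wrist")[:,:,::-1];cv2.imwrite("pics/w3.png",im)
hsv=cv2.cvtColor(im,cv2.COLOR_BGR2HSV);m=((hsv[:,:,1]<60)&(hsv[:,:,2]>90))
for v in range(110,270,8):
    u=np.where(m[v,280:365])[0]+280
    print(v,(u.min(),u.max(),len(u)) if len(u) else None,end="; ")
E
```

```text
20.45 [0.52761247 0.29998915 0.14118902] [-1.79874850e+02 -1.70572840e-01 -1.70351982e+01] [-0.01165763  0.05810487 -2.71511915] [ 0.04291427  0.02263936 -0.01082303] -149.26478520288867 0.009647929513817315 44.997328855097294
target [0.63694829 0.05147533]
slide [0.0222, 0.0257, -0.0011] ang [0.0, -0.0001, -0.0299]
slide [0.0197, 0.0277, -0.0011] ang [0.0, -0.0001, -0.0299]
slide [0.017, 0.0294, -0.0011] ang [0.0, -0.0001, -0.0299]
slide [0.0141, 0.0308, -0.0011] ang [0.0, -0.0001, -0.0299]
slide [0.0112, 0.032, -0.0011] ang [0.0, -0.0001, -0.0299]
slide [0.0081, 0.0329, -0.0011] ang [0.0, -0.0001, -0.0299]
slide [0.005, 0.0336, -0.0011] ang [0.0, -0.0001, -0.0299]
slide [0.0018, 0.0339, -0.0011] ang [0.0, -0.0001, -0.0299]
slide [-0.0014, 0.0339, -0.0011] ang [0.0, -0.0001, -0.0299]
slide [-0.0045, 0.0336, -0.0011] ang [0.0, -0.0001, -0.0299]
slide [-0.0077, 0.0331, -0.0011] ang [0.0, -0.0001, -0.0299]
slide [-0.0107, 0.0322, -0.0011] ang [0.0, -0.0001, -0.0299]
slide [-0.0137, 0.031, -0.0011] ang [0.0, -0.0001, -0.0299]
slide [-0.0166, 0.0296, -0.0011] ang [0.0, -0.0001, -0.0299]
slide [-0.0193, 0.0279, -0.0011] ang [0.0, -0.0001, -0.0299]
slide [-0.0218, 0.026, -0.0011] ang [0.0, -0.0001, -0.0299]
110 None; 118 None; 126 None; 134 None; 142 None; 150 None; 158 None; 166 (np.int64(294), np.int64(351), 58); 174 (np.int64(294), np.int64(351), 58); 182 (np.int64(294), np.int64(350), 57); 190 (np.int64(294), np.int64(350), 57); 198 (np.int64(294), np.int64(350), 57); 206 (np.int64(294), np.int64(350), 57); 214 (np.int64(295), np.int64(350), 56); 222 (np.int64(298), np.int64(346), 49); 230 (np.int64(311), np.int64(334), 24); 238 (np.int64(311), np.int64(334), 24); 246 (np.int64(311), np.int64(334), 24); 254 (np.int64(311), np.int64(334), 24); 262 (np.int64(311), np.int64(333), 23);
```

Call:
step_arm(
  rows=[
    {"slide":[0.022,0.0255,-0.001],"angular":[0,0,-0.03],"jaw":0},
    {"slide":[0.0195,0.0275,-0.001],"angular":[0,0,-0.03],"jaw":0},
    {"slide":[0.017,0.0295,-0.001],"angular":[0,0,-0.03],"jaw":0},
    {"slide":[0.014,0.031,-0.001],"angular":[0,0,-0.03],"jaw":0},
    {"slide":[0.011,0.032,-0.001],"angular":[0,0,-0.03],"jaw":0},
    {"slide":[0.008,0.033,-0.001],"angular":[0,0,-0.03],"jaw":0},
    {"slide":[0.005,0.0335,-0.001],"angular":[0,0,-0.03],"jaw":0},
    {"slide":[0.002,0.034,-0.001],"angular":[0,0,-0.03],"jaw":0},
    {"slide":[-0.0015,0.034,-0.001],"angular":[0,0,-0.03],"jaw":0},
    {"slide":[-0.0045,0.0335,-0.001],"angular":[0,0,-0.03],"jaw":0},
  ],
)

```text
time_s: 21.75
tool_pos: [0.5939, 0.1432, 0.1421]
tool_rot: [-179.9, 0.2, 37.2]
force: [-1.4, -0.3, -1.5]
grip_width: 0.009
grasp_force: 45.0
```

Call:
step_arm(
  rows=[
    {"slide":[-0.0075,0.033,-0.001],"angular":[0,0,-0.03],"jaw":0},
    {"slide":[-0.0105,0.032,-0.001],"angular":[0,0,-0.03],"jaw":0},
    {"slide":[-0.0135,0.031,-0.001],"angular":[0,0,-0.03],"jaw":0},
    {"slide":[-0.0165,0.0295,-0.001],"angular":[0,0,-0.03],"jaw":0},
    {"slide":[-0.0195,0.028,-0.001],"angular":[0,0,-0.03],"jaw":0},
    {"slide":[-0.022,0.026,-0.001],"angular":[0,0,-0.03],"jaw":0},
    {"slide":[0,0,0],"angular":[0,0,0],"jaw":0},
    {"slide":[0,0,0],"angular":[0,0,0],"jaw":0},
  ],
)

```text
time_s: 22.75
tool_pos: [0.6352, 0.0523, 0.146]
tool_rot: [-179.9, -0.0, 69.3]
force: [-0.2, 0.7, -2.3]
grip_width: 0.0091
grasp_force: 45.0
```

```bash
python3 - <<'E'
from h import *
import json
o=env.get_obs();print(o["time_s"],o["tool_pos"],st(o["tool_pos"]),o["tool_rot"],o["force"],o["grasp_force"])
c=env.camera_info("wrist");im=env.read_camera("wrist")[:,:,::-1];cv2.imwrite("pics/w4.png",im)
json.dump({k:np.array(v).tolist() for k,v in c.items()},open("w4.json","w"))
print("notch",notch(),"slot predicted",proj("wrist",[*(H+.19*SX),.0795],c))
b=H+.165*SX;plan([*b,.105],69.1,2)
g=im.astype(int)
for v in (90,100,110,120,130,140,150):print(v,"".join("%4d"%x for x in g[v,270:380:4].max(1)))
E
```

```text
22.75 [0.63522821 0.05232111 0.14603125] [163.1765129    1.90862726] [-1.79878285e+02 -1.64073654e-03  6.93326761e+01] [-0.16460787  0.74070062 -2.3365826 ] 44.99745100736618
notch (-4.062499999999999, 0.7220608592033386) slot predicted [326.41315223 207.66541703]
slide [0.0014, 0.0018, 0.0417] ang [-0.0001, -0.0, 0.0009]
slide [0.0014, 0.0018, 0.0417] ang [-0.0001, -0.0, 0.0009]
90  239 237 233 234 233 232 237 237 234 230 235 236 236 243 240 235 241 244 239 239 237 232 231 227 232 242 243 234
100  234 238 237 233 234 233 232 237 237 233 230 234 236 236 244 239 235 242 243 240 240 238 231 232 224 232 243 243
110  179 217 239 237 233 235 233 232 237 237 232 231 234 235 236 245 238 236 243 244 241 240 237 229 232 224 237 244
120  185 180 176 180 237 233 234 233 232 237 236 231 231 233 233 237 246 237 236 243 243 242 241 237 230 232 225 238
130  185 185 179 175 180 180 225 235 232 232 237 237 230 231 233 233 238 245 235 237 244 242 242 241 236 231 231 227
140  182 185 186 180 174 180 180 175 200 231 233 237 236 230 232 233 231 241 245 235 239 245 241 243 241 234 232 231
150  182 183 185 187 179 174 180 180 175 176 174 175 178 177 173 174 175 174 185 185 235 241 246 241 244 242 233 233
```

Call:
step_arm(
  rows=[
    {"slide":[0.0015,0.002,0.04],"angular":[0,0,0.0005],"jaw":0},
    {"slide":[0.0015,0.002,0.05],"angular":[0,0,0.0005],"jaw":0},
    {"slide":[0,0,0.05],"angular":[0,0,0],"jaw":0},
    {"slide":[0,0,0],"angular":[0,0,0],"jaw":0},
    {"slide":[0,0,0],"angular":[0,0,0],"jaw":0},
  ],
)

```text
time_s: 23.48
tool_pos: [0.6388, 0.0525, 0.0773]
tool_rot: [180.0, -0.0, 69.2]
force: [-0.2, -0.1, -1.8]
grip_width: 0.0097
grasp_force: 45.0
```

```bash
python3 - <<'E'
from h import *
import json
o=env.get_obs();print(o["time_s"],o["tool_pos"],st(o["tool_pos"]),o["tool_rot"],o["force"],o["wrist_torque"])
w=json.load(open("w1.json"));print("slot st",st(onz("wrist",(326.8,87.2),.0795,w)))
# head (bright grey) and prongs (dark grey) columns in the side/scene views
for n in("scene","side"):
    im=env.read_camera(n);cv2.imwrite(f"pics/q_{n}.png",im[:,:,::-1])
    zb=o["tool_pos"][2]+.0158
    print(n,"head",proj(n,[*(H+.227*SX),zb+.005]),"prong mid",proj(n,[*(H+.196*SX),.0795]))
    u,v=proj(n,[*(H+.2*SX),.08]).astype(int)
    g=cv2.cvtColor(im,cv2.COLOR_RGB2HSV);print(u-24,v-24)
    for y in range(v-24,v+24,2):print(y,"".join("#" if (s<70 and b>110) else "+" if s<90 else "." for _,s,b in g[y,u-24:u+24]))
E
```

```text
23.475 [0.63876224 0.05254288 0.07729768] [164.64441885  -1.31375984] [ 1.79984905e+02 -2.34470779e-02  6.92097252e+01] [-0.2376086  -0.06056051 -1.83467961] [ 0.00911965 -0.06385765  0.03564112]
slot st [ 1.89741449e+02 -9.46435535e-02]
scene head [308.24350116 286.91942908] prong mid [304.46944423 282.29565325]
280 259
259 +++#+++.....++++++++++++++..++++++++++..........
261 ++++++..++++++++++++++++++..+++++++.............
263 ++++++++.+++++++++++++++++++++..................
265 +++++++..++++++++++++++++++.....................
267 ++.......+++++++++++++++++......................
269 ..............+++++++++++.......................
271 ..............+++++++++++.......................
273 ...............++++++++++.......................
275 ................+++.++###+......................
277 .....................+####+++...................
279 ..................+++++####+++..................
281 ................++++++++###++++.................
283 .................++++++++##++++.................
285 .................+++++++++++++++................
287 .................++++++++++++++
[... 1150 characters left out ...]
...........
259 ............+++++++++++++........+..............
261 ...........+++++++++++++.+...+++++++............
263 ............+++++++++++.++...+++++++............
265 ....................+++++++++++++++.............
267 .....................++++++++++++++++...........
269 .....................+++++++++++++++............
271 ....++.+.............+++++++++++++++............
273 ....................++++++++++++++++............
275 .....................+++++++++++++++............
277 .....................+++++++++++++++............
279 .....................++++++++++++++++...........
281 ......................+++++++++++++++...........
283 ...........................++++++++++...........
```

Call:
step_arm(
  rows=[
    {"slide":[0,-0.0025,0.01],"angular":[0,0,0],"jaw":0},
    {"slide":[0,0,0.01],"angular":[0,0,0],"jaw":0},
    {"slide":[0,0,0],"angular":[0,0,0],"jaw":0},
    {"slide":[0,0,0],"angular":[0,0,0],"jaw":0},
  ],
)

```text
time_s: 24.08
tool_pos: [0.6374, 0.0524, 0.067]
tool_rot: [180.0, 0.0, 69.2]
force: [0.0, 0.4, -3.0]
grip_width: 0.0096
grasp_force: 45.0
```

```bash
python3 - <<'E'
from h import *
o=env.get_obs();print(o["time_s"],o["tool_pos"],st(o["tool_pos"]),o["tool_rot"],o["force"],o["wrist_torque"])
E
```

```text
24.075 [0.63744142 0.05244311 0.06702103] [ 1.64080018e+02 -1.15436367e-01] [1.79997992e+02 3.56714410e-03 6.91895461e+01] [ 7.03268126e-04  4.09143342e-01 -2.95337889e+00] [ 0.02224742 -0.07569605 -0.01289015]
```

Centred (y −0.1 mm). I'll lower slowly and watch the force.

Call:
step_arm(
  rows=[
    {"slide":[0,0,0.01],"angular":[0,0,0],"jaw":0},
    {"slide":[0,0,0.01],"angular":[0,0,0],"jaw":0},
    {"slide":[0,0,0.008],"angular":[0,0,0],"jaw":0},
    {"slide":[0,0,0],"angular":[0,0,0],"jaw":0},
    {"slide":[0,0,0],"angular":[0,0,0],"jaw":0},
  ],
)

```text
time_s: 24.7
tool_pos: [0.6375, 0.0526, 0.0531]
tool_rot: [180.0, -0.0, 69.2]
force: [0.4, -1.3, -1.6]
grip_width: 0.0093
grasp_force: 45.0
```

```bash
python3 - <<'E'
from h import *
o=env.get_obs();print(o["time_s"],o["tool_pos"],st(o["tool_pos"]),o["tool_rot"],o["force"],o["wrist_torque"])
E
```

```text
24.7 [0.63748372 0.05256459 0.05309247] [ 1.64208600e+02 -1.11621495e-01] [ 1.79992645e+02 -1.40094613e-03  6.91971597e+01] [ 0.3748306  -1.28228525 -1.57333947] [-0.03161611 -0.06713901 -0.0058548 ]
```

The underside is at about 69 mm, already inside both openings without contact.

Call:
step_arm(
  rows=[
    {"slide":[0,0,0.006],"angular":[0,0,0],"jaw":0},
    {"slide":[0,0,0.006],"angular":[0,0,0],"jaw":0},
    {"slide":[0,0,0.004],"angular":[0,0,0],"jaw":0},
    {"slide":[0,0,0],"angular":[0,0,0],"jaw":0},
    {"slide":[0,0,0],"angular":[0,0,0],"jaw":0},
  ],
)

```text
time_s: 25.32
tool_pos: [0.6374, 0.0525, 0.0451]
tool_rot: [180.0, 0.0, 69.2]
force: [0.2, -0.8, -2.0]
grip_width: 0.0093
grasp_force: 45.0
```

```bash
python3 - <<'E'
from h import *
o=env.get_obs();print(o["time_s"],o["tool_pos"],st(o["tool_pos"]),o["tool_rot"],o["force"],o["wrist_torque"])
E
```

```text
25.325 [0.63744821 0.05252431 0.04506745] [ 1.64158306e+02 -9.28102434e-02] [1.79995291e+02 6.55299137e-04 6.91957088e+01] [ 0.1581567  -0.75326502 -2.02904327] [-0.0064757   0.00217666 -0.00982484]
```

Call:
step_arm(
  rows=[
    {"slide":[0,0,0.002],"angular":[0,0,0],"jaw":0},
    {"slide":[0,0,0.002],"angular":[0,0,0],"jaw":0},
    {"slide":[0,0,0],"angular":[0,0,0],"jaw":0},
    {"slide":[0,0,0],"angular":[0,0,0],"jaw":0},
  ],
)

```text
time_s: 25.82
tool_pos: [0.6377, 0.0525, 0.0442]
tool_rot: [179.9, 0.0, 69.2]
force: [-2.5, -0.4, 5.2]
grip_width: 0.0093
grasp_force: 45.0
```

```bash
python3 - <<'E'
from h import *
o=env.get_obs();print(o["time_s"],o["tool_pos"],st(o["tool_pos"]),o["tool_rot"],o["force"],o["wrist_torque"])
E
```

```text
25.825 [0.63770412 0.0524808  0.04421191] [164.20895082  -0.34740351] [1.79948106e+02 2.31586047e-02 6.92001850e+01] [-2.4867957  -0.35783544  5.22998739] [-0.18094729  0.52420592  0.0904737 ]
```

The force change of about 7 N at exactly the expected height says the bar is on the floors. Release next, then rise.

Call:
step_arm(
  rows=[
    {"slide":[0,0,0.001],"angular":[0,0,0],"jaw":0},
    {"slide":[0,0,0],"angular":[0,0,0],"jaw":0},
    {"slide":[0,0,0],"angular":[0,0,0],"jaw":0.345},
    {"slide":[0,0,0],"angular":[0,0,0],"jaw":0.345},
    {"slide":[0,0,0],"angular":[0,0,0],"jaw":0.345},
    {"slide":[0,0,-0.03],"angular":[0,0,0],"jaw":0.345},
    {"slide":[0,0,-0.1],"angular":[0,0,0],"jaw":0.345},
    {"slide":[0,0,-0.1],"angular":[0,0,0],"jaw":0.345},
    {"slide":[0,0,-0.1],"angular":[0,0,0],"jaw":0.345},
    {"slide":[0,0,0],"angular":[0,0,0],"jaw":0.345},
  ],
)

```text
time_s: 27.08
tool_pos: [0.6401, 0.0538, 0.2137]
tool_rot: [179.5, -0.2, 69.2]
force: [0.7, 0.1, -0.5]
grip_width: 0.0297
grasp_force: 0.0
```

```bash
python3 - <<'E'
from h import *
o=env.get_obs();print(o["time_s"],o["tool_pos"],st(o["tool_pos"]),o["force"],o["grip_width"])
c=env.camera_info("wrist");im=env.read_camera("wrist")[:,:,::-1];cv2.imwrite("pics/w5.png",im)
for s,z in((.053,.065),(.15,.07),(.205,.077),(.227,.077),(.19,.0795)):print(s,proj("wrist",[*(H+s*SX),z],c).round(1))
g=cv2.cvtColor(im,cv2.COLOR_BGR2HSV);x0=290
for y in range(30,266,6):print(y,"".join("#" if (s<60 and b>150) else "+" if s<60 else "." for _,s,b in g[y,x0:x0+75]))
for n in("scene","side"):
    im=env.read_camera(n)[:,:,::-1];cv2.imwrite(f"pics/f_{n}.png",im)
    print(n,[proj(n,[*(H+s*SX),z]).round(1).tolist() for s,z in((.053,.065),(.227,.065))])
E
```

```text
27.075 [0.64012649 0.05381326 0.21369809] [166.3178892   -2.13505226] [ 0.71285022  0.08530884 -0.52315785] 0.029684451905956376
0.053 [319.2 328.7]
0.15 [319.2 238.5]
0.205 [319.2 180. ]
0.227 [319.2 154.1]
0.19 [319.2 197.5]
30 ...........................................................................
36 ...........................................................................
42 ...........................................................................
48 ...........................................................................
54 ...........................................................................
60 ...........................................................................
66 ...........................................................................
72 ...........................................................................
78 ...........................................................................
84 ...........................................................................
90 ...........................................................................
96 .
[... 1691 characters left out ...]
...........###########.........................................
228 .......................############........................................
234 .......................############........................................
240 .......................############........................................
246 .......................############........................................
252 ........................###########........................................
258 ........................###########........................................
264 ........................###########........................................
scene [[288.2, 247.1], [308.5, 295.0]]
side [[282.0, 232.0], [234.7, 274.1]]
```

The bar lies straight between the prongs at columns 313–324. Its head is at rows 156–182, as predicted for its place outside the post, and the hand is clear. Handing in.

```bash
python3 -c "
from cell import env
print(env.sign_off())"
```

```text
the job is handed in; nothing more can be done
None
```

I spun the wheel, let it coast, braked it by touch with its notch facing the slot (realigned once after it crept about 4 mm on release), then laid the bar in notch and slot, let go and handed in at about 27 s; no verdict came back.

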